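# Set up a plank for drilling on the marked board

## Robot

A 7-joint arm with a two-finger parallel gripper is mounted at the origin on the work surface. World frame = base frame: x ahead of the robot, y to its left, z up, the work surface at z = 0. Lengths are in m, angles in rad, forces in N, time in s.
With the tool pointing down it reaches from about 0.35 to 0.9 m from the base axis. Payload 7.2 kg.
Tool frame: the origin (TCP) lies at the centre of the arm's flange, where the gripper is bolted on; the fingertips stand 182 mm ahead of it and the grasp point (between the pads) lies 163 mm ahead of it; z points along the fingers, y is the direction in which the jaws open and shut (so a half turn about z gives the same grasp; the last joint's range is limited). The gripper opens to 88 mm and grips with 3 to 60 N. Pads are 20 mm wide; open, the fingers measure 115 mm over their backs; the gripper's body (75 mm by 178 mm) begins 61 mm behind the grasp point.
Start: joints at [-1.319, 0.411, -0.013, 1.596, 0.006, 1.134, -0.082], TCP at [0.196, 0.593, 0.405] pointing down, gripper open.
Joint ranges: [-2.95, 2.95], [-0.29, 1.99], [-1.47, 1.44], [0.14, 2.54], [-1.03, 4.17], [0.13, 1.85], [-2.86, 2.86]. Speed limits (rad/s): [2.39, 2.39, 3.01, 3.01, 3.14, 3.14, 3.14].

## Interface

Orientations are given as a unit quaternion [x, y, z, w].
In Python, from bench import env gives the robot as it stands.
- The arm moves only by the tool play_rows, never from a script. Its argument "steps" is a list of rows, each an object with "delta_pos": the shift along the tool's x, y, z in units of 30 mm (1.0 is 30 mm), a list of three; "angular": the turn, a rotation vector about the tool's x, y, z in degrees, a list of three; "jaw": the opening in per cent of the stroke, from 0 (shut) to 100 (fully open). A call has exactly 8 rows; each row shifts and turns the commanded pose from where the row before left it, along the tool's axes as they then stand; what a row does not reach is not made up. A row lasts 1/12 s, in which the tool goes at most 41.7 mm and 7.16 degrees, less where a joint would pass 70% of its speed; a pose out of reach is approached as far as the arm can. A call is refused whole if a number of a shift passes 1 or a number of a turn 7.16, either way. A call with a gripper value outside its range is refused whole. The fingers move at their own pace and stop on an object; "force" is the grip in N (left out, the last holds). Time passes only in rows, so rows that do not move let the fingers close, or fill a call up. It gives the time, the measured TCP pose, the force and the opening at its end, in the units of the state.
- env.observe(): the state, without advancing time (a new reading comes with each control period).
- env.read_camera(name): name is "side" or "top"; returns the picture (420x560x3 uint8, blue, green, red); there is no depth.
- env.camera_info(name): a dict with "vertical_fov" (degrees; the focal length in pixels is half the picture's height over the tangent of half this angle, whatever the lens; pixels are square), "cx", "cy" (the principal point, pixels), "k1" (the pictures are not rectified: a ray, as slopes to the right and down, at radius r is drawn at 1 + k1 r^2 times it, then the intrinsics apply), "R" (3x3) and "t" (3): a world point X has camera coordinates R X + t. Camera axes: x right, y down, z forward; pixel columns grow to the right and rows downward; lengths in m; the calibration is good to about 2 mm. A picture is of the moment at which its call begins. camera_info takes no time and is no camera call.
- env.finish_job(): hands the job in, once; it reports no verdict.
The state is a dict: "clock": time; "joint_positions": joint angles; "qvel": joint speeds; "effort": joint torques, N m; "tool_pos": TCP position; "tcp_rot": TCP orientation; "wrist_force": force on the tool from outside, world axes, zero at the start; "moment": the same for the moment, N m; "finger_gap": opening from 0.0 (shut) to 1.0 (fully open).
Only numpy, scipy, OpenCV 4.12 (cv2) and the standard library are available. Lean on these libraries where they do the work, as an engineer would, in place of code of your own. Each camera call takes 0.05 s, during which the arm holds its last target. There are 200 camera calls.

## Task

Set up the plank for drilling on the dark marked board: stand the two matching tall blocks on its two rectangular outlines, one at each end, set the round tin open side up on the ring between them, and lay the plank centrally across both blocks, in line with the board. Then stand the steel weight upright on the plank, straight above the block that is nearer the vise. Leave the flat white-topped offcut where it lies.

Things in the scene. Friction and masses are not known exactly. Their poses are not given: they have to be found in the camera images.
- board: fixed marked board of dark film-faced plywood lying on the bench, 100 (x) x 280 (y) x 12 mm high; origin at the centre of its underside, x across its width, y along its length, z up. Thin pale outlines (no height) on its top: a rectangle for each block, centred 90 mm from the middle along +y and along -y, long sides along x, and for the tin a ring at the middle.
- block_a: loose tall plywood block with a white top, 60 (x) x 45 (y) x 50 mm high, about 90 g; origin at the centre of its underside, z up. It belongs on either rectangle of the board with its x (60 mm) along the board's x.
- block_b: the second loose tall block, identical to block_a and interchangeable with it, origin and axes alike
- tin: loose round open aluminium tin standing mouth up, 60 mm outer diameter, 28 mm high, wall 3 mm, about 60 g; origin at the centre of its underside, z up
- plank: loose bare wooden plank lying flat, 60 (x) x 230 (y) x 16 mm thick, about 130 g; origin at the centre of its underside, y along its length, z up. Both ends are alike.
- weight: loose dark steel hold-down weight standing upright: a disc 50 mm in diameter and 30 mm high with a round knob 22 mm in diameter rising from it, 62 mm high in all, 0.35 to 0.65 kg; origin at the centre of its underside, z up
- flat_offcut: loose flat plywood offcut with a white top, 40 (x) x 90 (y) x 18 mm high, longer and much lower than the blocks, not part of the set-up and to be left alone; origin at the centre of its underside
- vise: fixed green machine vise with two jaws and a steel screw, about 80 (x) x 150 (y) x 58 mm high, standing beyond one end of the board (left or right, it varies); origin at the centre of its base plate's underside. It is only a landmark.
- bit_rack: fixed wooden rack with upright drill bits, 50 (x) x 120 (y) mm, up to 85 mm high, beyond the other end of the board; origin at the centre of its underside. It is not used.
There are look-alikes about, which are no part of the job. What is meant by the tin is not pink, purple or yellow, and is the larger of those in its own colour.

How it is judged:
At the end, for the whole second after the job is handed in: Tall blocks upright on the board's two rectangles (13 mm, 0.2 rad), tin mouth up on the ring (13 mm), plank level on both blocks, centred (14 mm) and in line with the board (0.12 rad), weight upright on it above the rectangle nearer the vise (15 mm); each way, all at rest (x of block_a in the frame of board between -0.013 and 0.013 m and z of block_a in the frame of board between 0.008 and 0.016 m and angle between each of block_a, block_b, tin, plank, weight's own z axis and vertical below 0.06 rad and angle between the x axis of each of block_a, block_b and the x axis of board, either way round below 0.2 rad and linear speed of each of block_a, block_b, tin, plank, weight below 0.02 m/s and angular speed of each of block_a, block_b, tin, plank, weight below 0.2 rad/s and x of block_b in the frame of board between -0.013 and 0.013 m and z of block_b in the frame of board between 0.008 and 0.016 m and ((y of block_a in the frame of board between 0.077 and 0.103 m and y of block_b in the frame of board between -0.103 and -0.077 m) or (y of block_a in the frame of board between -0.103 and -0.077 m and y of block_b in the frame of board between 0.077 and 0.103 m)) and x of tin in the frame of board between -0.013 and 0.013 m and y of tin in the frame of board between -0.013 and 0.013 m and z of tin in the frame of board between 0.008 and 0.016 m and x of plank in the frame of board between -0.014 and 0.014 m and y of plank in the frame of board between -0.014 and 0.014 m and z of plank in the frame of board between 0.058 and 0.066 m and angle between the y axis of plank and the y axis of board, either way round below 0.12 rad and x of weight in the frame of board between -0.015 and 0.015 m and z of weight in the frame of board between 0.074 and 0.082 m and ((y of vise in the frame of board above 0 m and y of weight in the frame of board between 0.075 and 0.105 m) or (y of vise in the frame of board below 0 m and y of weight in the frame of board between -0.105 and -0.075 m))); the robot touches nothing.
It fails at once if the flat offcut is moved by more than 20 mm (distance of flat_offcut from where it was at the start of the episode above 0.02 m).
It also fails if it takes over 128 s, if anything falls off the work surface, if the arm or the gripper's body presses on something with over 40 N, if the wrist force passes 120 N, or if a joint passes its speed limit or range.

## Working session

There is one attempt and no reset: what is moved stays moved. The work goes in short steps, Python scripts to look and compute and a tool call to move; the robot and the scene stay as the last step left them, time stands still between calls to the robot, and variables do not carry over. Pictures are saved under pics/ and viewed, about 12 in all and at most 16, crops included, and the job is handed in when it is done.

Besides the shell and the picture viewer there is one more tool, called after "Emit:" by a JSON object that holds its "fn" and its "kwargs", one argument or row to a line. play_rows: Moves the arm, as the interface text tells. Its arguments: {"type":"object","properties":{"steps":{"type":"array"},"force":{"type":"number"}},"required":["steps"]}

```bash
ls; mkdir -p pics; python3 - <<'E'
from bench import env
import cv2
for n in("top","side"):
    cv2.imwrite(f"pics/{n}0.png",env.read_camera(n)); i=env.camera_info(n); print(n,i)
print(env.observe())
E
```

```text
pics
top {'vertical_fov': 50.73667912577717, 'cx': 276.8267016665657, 'cy': 209.31315567684916, 'k1': -0.06369614543195457, 'R': array([[-0.01476113, -0.99977413,  0.01529023],
       [-0.98660882,  0.01207913, -0.16265648],
       [ 0.16243505, -0.01748647, -0.98656428]]), 't': array([-0.03110554,  0.56129406,  1.19689234])}
side {'vertical_fov': 42.35235757517227, 'cx': 276.15829359797334, 'cy': 210.59432723943874, 'k1': -0.06515529698713095, 'R': array([[ 0.95871325, -0.28401006, -0.01439416],
       [-0.17479751, -0.54861451, -0.8175989 ],
       [ 0.22430946,  0.78635896, -0.57560825]]), 't': array([-0.52997067,  0.09385991,  1.18937332])}
{'clock': 0.1, 'joint_positions': array([-1.31918153,  0.41185353, -0.0127132 ,  1.59691148,  0.00561797,
        1.13428892, -0.08220882]), 'qvel': array([ 0.00122504, -0.00241627, -0.00056986, -0.00211739,  0.00102961,
        0.00117678, -0.00030629]), 'effort': array([ 2.23040021e-03, -5.89103079e+01,  6.43527601e-01, -2.91703320e+01,
       -5.37713896e-02,  1.45367513e-02,  3.45084788e-05]), 'tool_pos': array([0.19646003, 0.59313948, 0.40389204]), 'tcp_rot': array([ 1.59214985e-01,  9.87243678e-01, -7.10583768e-04, -5.59608514e-05]), 'wrist_force': array([-0.12218426, -0.48787134, -0.34169312]), 'moment': array([ 0.03822619, -0.01264648,  0.01202292]), 'finger_gap': 1.003839908212565}
```

View pics/top0.png

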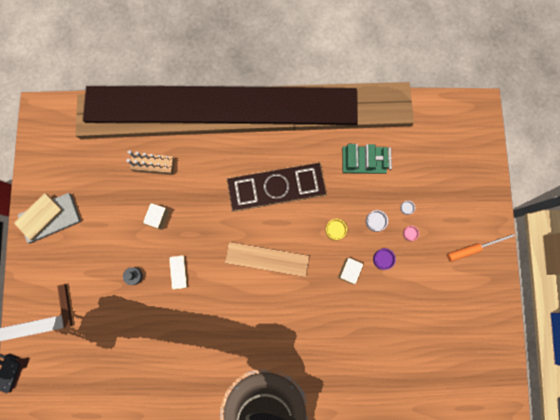

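View pics/side0.png

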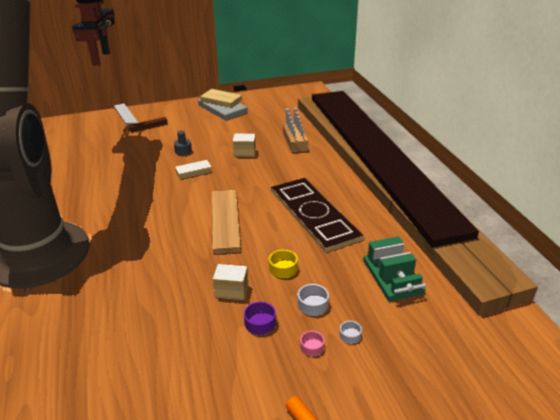

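```bash
cat > h.py <<'E'
from bench import env
import cv2, numpy as np
def cam(n):
    i=env.camera_info(n); f=210/np.tan(np.radians(i["vertical_fov"]/2))
    return i,np.array([[f,0,i["cx"]],[0,f,i["cy"]],[0,0,1]]),np.array([i["k1"],0,0,0,0.])
def cast(n,px,z):
    i,K,D=cam(n); u=cv2.undistortPoints(np.float64(px).reshape(-1,1,2),K,D)[:,0]
    d=np.c_[u,np.ones(len(u))]@i["R"]; o=-i["R"].T@i["t"]
    return (o+d*((z-o[2])/d[:,2])[:,None])[:,:2]
def proj(n,X):
    i,K,D=cam(n); return cv2.projectPoints(np.float64(X).reshape(-1,1,3),cv2.Rodrigues(i["R"])[0],i["t"],K,D)[0][:,0]
def rect(n,c,z):
    w=cast(n,c.reshape(-1,2),z).astype(np.float32)
    (x,y),(a,b),t=cv2.minAreaRect(w*1000)
    if b>a: a,b,t=b,a,t+90
    return f"c=({x:.1f},{y:.1f}) long {a:.0f} short {b:.0f} long-axis {((t+90)%180)-90:.1f}deg"
def blobs(m,amin=40,box=None):
    cs=cv2.findContours(m.astype(np.uint8)*255,cv2.RETR_EXTERNAL,cv2.CHAIN_APPROX_NONE)[0]
    return [c for c in cs if cv2.contourArea(c)>amin]
E
python3 - <<'E'
from h import *
im=cv2.imread("pics/top0.png"); hsv=cv2.cvtColor(im,cv2.COLOR_BGR2HSV); H,S,V=cv2.split(hsv)
roi=np.zeros(im.shape[:2],bool); roi[138:300,100:440]=1
def show(name,m,zs,amin):
    for c in blobs(m&roi,amin):
        x,y=c[:,0].mean(0); print(name,f"px({x:.0f},{y:.0f})",cv2.contourArea(c),*[f"z{z}: {rect('top',c,z)}" for z in zs])
show("white",(S<70)&(V>190),(.05,.018,.028,.012),25)
show("silver",(S<70)&(V>110),(.028,),60)
show("dark",(V<60),(.012,.03),60)
show("green",(H>55)&(H<95)&(S>80),(.05,),60)
for p in[(250,257),(290,262),(270,235),(320,280),(377,221),(352,270),(132,275),(250,200)]: print(p,hsv[p[1],p[0]])
big=cv2.resize(im[140:300,100:440],None,fx=2.35,fy=2.35,interpolation=cv2.INTER_CUBIC); cv2.imwrite("pics/crop1.png",big)
E
```

```text
white px(351,270) 327.5 z0.05: c=(387.2,-241.2) long 61 short 45 long-axis -24.3deg z0.018: c=(387.9,-247.1) long 62 short 46 long-axis -24.3deg z0.028: c=(387.7,-245.3) long 62 short 46 long-axis -24.3deg z0.012: c=(388.0,-248.2) long 62 short 46 long-axis -24.3deg
white px(177,272) 415.0 z0.05: c=(390.0,236.0) long 89 short 39 long-axis 6.6deg z0.018: c=(390.8,242.7) long 91 short 40 long-axis 6.6deg z0.028: c=(390.6,240.6) long 90 short 40 long-axis 6.6deg z0.012: c=(391.0,243.9) long 91 short 40 long-axis 6.6deg
white px(380,219) 228.5 z0.05: c=(526.4,-320.8) long 57 short 54 long-axis -2.7deg z0.018: c=(530.7,-328.7) long 58 short 55 long-axis -2.7deg z0.028: c=(529.4,-326.2) long 58 short 55 long-axis -2.7deg z0.012: c=(531.6,-330.2) long 59 short 56 long-axis -2.7deg
white px(154,215) 302.5 z0.05: c=(548.2,305.6) long 59 short 45 long-axis -19.1deg z0.018: c=(553.1,314.0) long 61 short 46 long-axis -19.1deg z0.028: c=(551.6,311.4) long 60 short 45 long-axis -19.1deg z0.012: c=(554.0,315.6) long 61 short 46 long-axis -19.1deg
white px(407,208) 87.0 z0.05: c=(562.4,-407.0) long 
[... 695 characters left out ...]
 38 long-axis -3.5deg
silver px(246,191) 458.0 z0.028: c=(617.6,50.0) long 72 short 58 long-axis 9.4deg
silver px(276,186) 452.0 z0.028: c=(631.9,-37.6) long 70 short 70 long-axis -45.3deg
silver px(306,181) 445.5 z0.028: c=(646.6,-125.3) long 72 short 57 long-axis 9.1deg
dark px(280,179) 904.5 z0.012: c=(636.1,-38.7) long 268 short 90 long-axis -80.8deg z0.03: c=(632.1,-38.4) long 265 short 89 long-axis -80.8deg
green px(363,159) 865.0 z0.05: c=(705.4,-294.2) long 127 short 83 long-axis 87.6deg
(250, 257) [ 14 115 221]
(290, 262) [ 13 118 212]
(270, 235) [ 12 146 209]
(320, 280) [ 12 147 191]
(377, 221) [156   5 235]
(352, 270) [ 19   8 250]
(132, 275) [105  10  52]
(250, 200) [  9  47 115]
```

View pics/crop1.png

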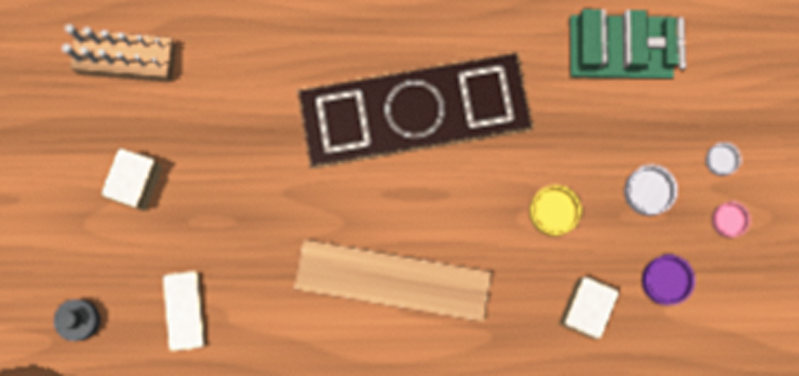

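Crop: candidates for "tin" are yellow (336,230), large silver (377,221), small silver (408,208), pink (411,233), purple (384,259); not pink, purple or yellow and the larger of its colour makes it the large silver (377,221). Tall blocks are (154,215) and (352,270); offcut is (178,272). The vise is at right, the −y end.

```bash
cat >> h.py <<'E'
from scipy.spatial.transform import Rotation as Rn
def go(x,y,zg,yaw=None):
    "to grasp point x,y,zg mm and jaw yaw deg: print turn and shift (tool axes, units, after the turn)"
    s=env.observe(); R=Rn.from_quat(s["tcp_rot"]); M=R.as_matrix(); p=s["tool_pos"]*1000
    cur=np.degrees(np.arctan2(M[1,1],M[0,1])); yaw=cur if yaw is None else yaw
    d=(yaw-cur+90)%180-90
    a=np.radians(yaw if abs((cur+d)-yaw)<1 else yaw+180)
    y_=np.array([np.cos(a),np.sin(a),0]); z_=np.array([0,0,-1.]); T=np.c_[np.cross(y_,z_),y_,z_]
    rv=np.degrees((R.inv()*Rn.from_matrix(T)).as_rotvec())
    t=np.array([x,y,zg+163])
    print("clock %.2f"%s["clock"],"grasp pt",(p+163*M[:,2]).round(1),"yaw %.1f"%cur,"turn",rv.round(2),"shift/30",((t-p)@T/30).round(2),"F",s["wrist_force"].round(1),"gap %.1f"%(88*s["finger_gap"]),"q7 %.2f"%s["joint_positions"][6])
E
python3 - <<'E'
from h import *
im=cv2.imread("pics/top0.png"); H,S,V=cv2.split(cv2.cvtColor(im,cv2.COLOR_BGR2HSV))
r=np.zeros(S.shape,bool); r[235:285,215:320]=1
for c in blobs(cv2.morphologyEx(((S<134)&(V>150)&r).astype(np.uint8),cv2.MORPH_OPEN,np.ones((3,3))),300): print("plank",rect("top",c,.016))
r=np.zeros(S.shape,bool); r[258:292,112:155]=1
for c in blobs((S<90)&(V<140)&r,60):
    for z in(.0,.03): (x,y),rad=cv2.minEnclosingCircle((cast("top",c,z)*1000).astype(np.float32)); print("weight",z,x,y,rad)
print("knob top px(132,272)@62", cast("top",[[132,273]],.062)*1000)
r=np.zeros(S.shape,bool); r[165:208,230:325]=1
for c in blobs((S<70)&(V>110)&r,100): print("outline",rect("top",c,.012))
s=cv2.imread("pics/side0.png"); H,S,V=cv2.split(cv2.cvtColor(s,cv2.COLOR_BGR2HSV)); r=np.zeros(S.shape,bool); r[170:250,265:365]=1
for c in blobs((S<90)&(V>120)&r,60): print("side outline",rect("side",c,.012))
r[:]=0; r[260:330,200:345]=1;r[130:160,228:260]=1
for c in blobs((S<60)&(V>190)&r,60): print("side white",c[:,0].mean(0),rect("side",c,.05),rect("side",c,.028))
go(548.2,305.6,110,70.9)
E
```

```text
plank c=(424.6,-9.1) long 232 short 62 long-axis 79.6deg
weight 0.0 382.2029113769531 374.9375305175781 27.82777214050293
weight 0.03 381.6535949707031 365.69915771484375 27.1717472076416
knob top px(132,272)@62 [[387.81556532 357.39006465]]
outline c=(620.9,50.8) long 73 short 59 long-axis 9.4deg
outline c=(635.4,-37.9) long 71 short 71 long-axis -45.3deg
outline c=(650.3,-126.7) long 73 short 58 long-axis 9.1deg
side outline c=(648.2,-130.5) long 70 short 57 long-axis 9.5deg
side outline c=(618.7,46.1) long 70 short 57 long-axis 9.4deg
side white [313.31914894 300.31914894] c=(516.4,-365.7) long 42 short 21 long-axis -17.5deg c=(524.4,-344.8) long 43 short 21 long-axis -17.5deg
side white [229.72839506 272.34567901] c=(387.0,-244.9) long 57 short 42 long-axis -24.5deg c=(391.0,-220.2) long 59 short 43 long-axis -24.5deg
side white [243.71428571 137.06122449] c=(546.9,298.7) long 57 short 36 long-axis -18.2deg c=(556.0,340.4) long 58 short 37 long-axis -18.2deg
clock 0.10 grasp pt [196.4 592.9 240.9] yaw 71.7 turn [-0.08  0.01  0.78] shift/30 [-14.22  -5.22   4.36] F [-0.1 -0.5 -0.3] gap 88.3 q7 -0.08
```

Emit:
{"fn": "play_rows", "kwargs": {
  "steps": [
    {"delta_pos": [-0.89,-0.33,0.25],"angular": [0,0,0.8],"jaw": 100},
    {"delta_pos": [-0.89,-0.33,0.25],"angular": [0,0,0],"jaw": 100},
    {"delta_pos": [-0.89,-0.33,0.25],"angular": [0,0,0],"jaw": 100},
    {"delta_pos": [-0.89,-0.33,0.25],"angular": [0,0,0],"jaw": 100},
    {"delta_pos": [-0.89,-0.33,0.25],"angular": [0,0,0],"jaw": 100},
    {"delta_pos": [-0.89,-0.33,0.25],"angular": [0,0,0],"jaw": 100},
    {"delta_pos": [-0.89,-0.33,0.25],"angular": [0,0,0],"jaw": 100},
    {"delta_pos": [-0.89,-0.33,0.25],"angular": [0,0,0],"jaw": 100}
  ],
  "force": 30
}}

```text
clock: 0.77
tool_pos: [0.3734, 0.4477, 0.344]
tcp_rot: [0.166, 0.986, -0.0, -0.0]
wrist_force: [0.4, 0.3, 0.7]
finger_gap: 1.0
```

Emit:
{"fn": "play_rows", "kwargs": {
  "steps": [
    {"delta_pos": [-0.89,-0.33,0.25],"angular": [0,0,0],"jaw": 100},
    {"delta_pos": [-0.89,-0.33,0.25],"angular": [0,0,0],"jaw": 100},
    {"delta_pos": [-0.89,-0.33,0.25],"angular": [0,0,0],"jaw": 100},
    {"delta_pos": [-0.89,-0.33,0.25],"angular": [0,0,0],"jaw": 100},
    {"delta_pos": [-0.89,-0.33,0.25],"angular": [0,0,0],"jaw": 100},
    {"delta_pos": [-0.89,-0.33,0.25],"angular": [0,0,0],"jaw": 100},
    {"delta_pos": [-0.89,-0.33,0.25],"angular": [0,0,0],"jaw": 100},
    {"delta_pos": [0,0,0],"angular": [0,0,0],"jaw": 100}
  ]
}}

```text
clock: 1.43
tool_pos: [0.5305, 0.3164, 0.2904]
tcp_rot: [0.17, 0.985, -0.002, 0.001]
wrist_force: [0.4, -1.5, 0.2]
finger_gap: 0.999
```

```bash
python3 -c "
from h import *
go(547.5,303,30,70.9)"
```

```text
clock 1.43 grasp pt [530.6 315.7 127.4] yaw 70.5 turn [-0.22  0.11 -0.44] shift/30 [-0.68 -0.24  3.25] F [ 0.4 -1.5  0.2] gap 87.9 q7 0.66
```

Emit:
{"fn": "play_rows", "kwargs": {
  "steps": [
    {"delta_pos": [-0.68,-0.24,0.25],"angular": [-0.2,0.1,-0.4],"jaw": 100},
    {"delta_pos": [0,0,0.6],"angular": [0,0,0],"jaw": 100},
    {"delta_pos": [0,0,0.6],"angular": [0,0,0],"jaw": 100},
    {"delta_pos": [0,0,0.6],"angular": [0,0,0],"jaw": 100},
    {"delta_pos": [0,0,0.6],"angular": [0,0,0],"jaw": 100},
    {"delta_pos": [0,0,0.6],"angular": [0,0,0],"jaw": 100},
    {"delta_pos": [0,0,0],"angular": [0,0,0],"jaw": 100},
    {"delta_pos": [0,0,0],"angular": [0,0,0],"jaw": 40}
  ]
}}

```text
clock: 2.1
tool_pos: [0.5428, 0.309, 0.1938]
tcp_rot: [0.163, 0.987, 0.001, -0.002]
wrist_force: [0.7, 0.2, 0.7]
finger_gap: 0.957
```

Emit:
{"fn": "play_rows", "kwargs": {
  "steps": [
    {"delta_pos": [0,0,0],"angular": [0,0,0],"jaw": 30},
    {"delta_pos": [0,0,0],"angular": [0,0,0],"jaw": 30},
    {"delta_pos": [0,0,0],"angular": [0,0,0],"jaw": 30},
    {"delta_pos": [0,0,0],"angular": [0,0,0],"jaw": 30},
    {"delta_pos": [0,0,0],"angular": [0,0,0],"jaw": 30},
    {"delta_pos": [0,0,0],"angular": [0,0,0],"jaw": 30},
    {"delta_pos": [0,0,0],"angular": [0,0,0],"jaw": 30},
    {"delta_pos": [0,0,0],"angular": [0,0,0],"jaw": 30}
  ]
}}

```text
clock: 2.77
tool_pos: [0.5435, 0.3087, 0.1951]
tcp_rot: [0.163, 0.987, 0.002, -0.0]
wrist_force: [-1.7, -2.4, 5.5]
finger_gap: 0.51
```

```bash
python3 -c "
from h import *
go(547.5,303,30,70.9);go(620,48.5,80,99.35)
cv2.imwrite('pics/a.png',cv2.resize(env.read_camera('side')[60:220,150:350],None,fx=3,fy=3))"
```

```text
clock 2.77 grasp pt [543.4 309.3  32.1] yaw 71.3 turn [ 0.19 -0.09  0.36] shift/30 [-0.19 -0.14  0.07] F [-1.7 -2.4  5.5] gap 44.9 q7 0.71
clock 2.77 grasp pt [543.4 309.3  32.1] yaw 71.3 turn [  0.21  -0.04 -28.09] shift/30 [-1.11 -8.97 -1.6 ] F [-1.7 -2.4  5.5] gap 44.9 q7 0.71
```

View pics/a.png

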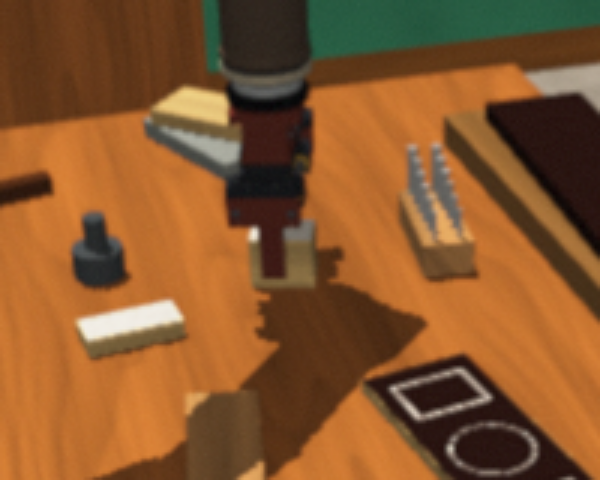

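Emit:
{"fn": "play_rows", "kwargs": {
  "steps": [
    {"delta_pos": [0,0,-0.5],"angular": [0,0,0],"jaw": 30},
    {"delta_pos": [0,0,-0.7],"angular": [0,0,0],"jaw": 30},
    {"delta_pos": [0,0,-0.6],"angular": [0,0,-5.7],"jaw": 30},
    {"delta_pos": [0,0,0],"angular": [0,0,-5.7],"jaw": 30},
    {"delta_pos": [0,0,0],"angular": [0,0,-5.7],"jaw": 30},
    {"delta_pos": [0,0,0],"angular": [0,0,-5.7],"jaw": 30},
    {"delta_pos": [0,0,0],"angular": [0,0,-5.7],"jaw": 30},
    {"delta_pos": [0,0,0],"angular": [0,0,0],"jaw": 30}
  ]
}}

```text
clock: 3.48
tool_pos: [0.5434, 0.3087, 0.2484]
tcp_rot: [-0.087, 0.996, 0.002, -0.0]
wrist_force: [0.2, -0.5, -1.5]
finger_gap: 0.512
```

Emit:
{"fn": "play_rows", "kwargs": {
  "steps": [
    {"delta_pos": [-0.1,-0.9,0],"angular": [0,0,0],"jaw": 30},
    {"delta_pos": [-0.1,-0.9,0],"angular": [0,0,0],"jaw": 30},
    {"delta_pos": [-0.1,-0.9,0],"angular": [0,0,0],"jaw": 30},
    {"delta_pos": [-0.1,-0.9,0],"angular": [0,0,0],"jaw": 30},
    {"delta_pos": [-0.1,-0.9,0],"angular": [0,0,0],"jaw": 30},
    {"delta_pos": [-0.1,-0.9,0],"angular": [0,0,0],"jaw": 30},
    {"delta_pos": [-0.1,-0.9,0],"angular": [0,0,0],"jaw": 30},
    {"delta_pos": [-0.1,-0.9,0],"angular": [0,0,0],"jaw": 30}
  ]
}}

```text
clock: 4.15
tool_pos: [0.6039, 0.0988, 0.2476]
tcp_rot: [-0.083, 0.997, 0.002, -0.0]
wrist_force: [-0.4, -0.3, -1.5]
finger_gap: 0.512
```

Emit:
{"fn": "play_rows", "kwargs": {
  "steps": [
    {"delta_pos": [-0.1,-0.9,0],"angular": [0,0,0],"jaw": 30},
    {"delta_pos": [0,-0.4,0],"angular": [0,0,0],"jaw": 30},
    {"delta_pos": [0,0,0],"angular": [0,0,0],"jaw": 30},
    {"delta_pos": [0,0,0],"angular": [0,0,0],"jaw": 30},
    {"delta_pos": [0,0,0],"angular": [0,0,0],"jaw": 30},
    {"delta_pos": [0,0,0],"angular": [0,0,0],"jaw": 30},
    {"delta_pos": [0,0,0],"angular": [0,0,0],"jaw": 30},
    {"delta_pos": [0,0,0],"angular": [0,0,0],"jaw": 30}
  ]
}}

```text
clock: 4.82
tool_pos: [0.6131, 0.0634, 0.2477]
tcp_rot: [-0.086, 0.996, 0.002, -0.0]
wrist_force: [0.2, -0.1, 0.3]
finger_gap: 0.511
```

```bash
python3 -c "
from h import *
go(614,47.5,44,99.35)"
```

```text
clock 4.82 grasp pt [613.   64.1  84.7] yaw 99.9 turn [0.25 0.01 0.52] shift/30 [ 0.06 -0.53  1.36] F [ 0.2 -0.1  0.3] gap 45.0 q7 1.55
```

Emit:
{"fn": "play_rows", "kwargs": {
  "steps": [
    {"delta_pos": [0.06,-0.53,0],"angular": [0.25,0,0.5],"jaw": 30},
    {"delta_pos": [0,0,0.3],"angular": [0,0,0],"jaw": 30},
    {"delta_pos": [0,0,0.3],"angular": [0,0,0],"jaw": 30},
    {"delta_pos": [0,0,0.3],"angular": [0,0,0],"jaw": 30},
    {"delta_pos": [0,0,0.3],"angular": [0,0,0],"jaw": 30},
    {"delta_pos": [0,0,0],"angular": [0,0,0],"jaw": 30},
    {"delta_pos": [0,0,0],"angular": [0,0,0],"jaw": 30},
    {"delta_pos": [0,0,0],"angular": [0,0,0],"jaw": 30}
  ]
}}

```text
clock: 5.48
tool_pos: [0.6143, 0.0463, 0.2115]
tcp_rot: [-0.081, 0.997, -0.0, -0.0]
wrist_force: [-0.4, 0.2, -1.6]
finger_gap: 0.513
```

```bash
python3 -c "
from h import *
go(614,47.5,44,99.35)"
```

```text
clock 5.48 grasp pt [614.3  46.2  48.5] yaw 99.3 turn [-0.02 -0.   -0.06] shift/30 [0.   0.04 0.15] F [-0.4  0.2 -1.6] gap 45.1 q7 1.56
```

Emit:
{"fn": "play_rows", "kwargs": {
  "steps": [
    {"delta_pos": [0,0.04,0.17],"angular": [0,0,0],"jaw": 30},
    {"delta_pos": [0,0,0],"angular": [0,0,0],"jaw": 30},
    {"delta_pos": [0,0,0],"angular": [0,0,0],"jaw": 30},
    {"delta_pos": [0,0,0],"angular": [0,0,0],"jaw": 80},
    {"delta_pos": [0,0,0],"angular": [0,0,0],"jaw": 80},
    {"delta_pos": [0,0,0],"angular": [0,0,0],"jaw": 80},
    {"delta_pos": [0,0,0],"angular": [0,0,0],"jaw": 80},
    {"delta_pos": [0,0,0],"angular": [0,0,0],"jaw": 80}
  ]
}}

```text
clock: 6.15
tool_pos: [0.614, 0.0473, 0.2064]
tcp_rot: [-0.081, 0.997, -0.0, -0.0]
wrist_force: [-0.6, -0.5, 0.4]
finger_gap: 0.794
```

Emit:
{"fn": "play_rows", "kwargs": {
  "steps": [
    {"delta_pos": [0,0,-0.4],"angular": [0,0,0],"jaw": 80},
    {"delta_pos": [0,0,-0.7],"angular": [0,0,0],"jaw": 80},
    {"delta_pos": [0,0,-0.7],"angular": [0,0,0],"jaw": 80},
    {"delta_pos": [0,0,-0.7],"angular": [0,0,0],"jaw": 80},
    {"delta_pos": [0,0,-0.7],"angular": [0,0,0],"jaw": 100},
    {"delta_pos": [0,0,0],"angular": [0,0,0],"jaw": 100},
    {"delta_pos": [0,0,0],"angular": [0,0,0],"jaw": 100},
    {"delta_pos": [0,0,0],"angular": [0,0,0],"jaw": 100}
  ]
}}

```text
clock: 6.82
tool_pos: [0.6138, 0.0473, 0.3026]
tcp_rot: [-0.081, 0.997, -0.0, 0.0]
wrist_force: [-0.5, 0.5, 0.1]
finger_gap: 0.997
```

```bash
python3 -c "
from h import *
go(387,-243,120,65.7)"
```

```text
clock 6.82 grasp pt [613.8  47.2 139.6] yaw 99.3 turn [-2.000e-02  1.000e-02  3.358e+01] shift/30 [  2.91 -11.93   0.65] F [-0.5  0.5  0.1] gap 87.7 q7 1.57
```

Emit:
{"fn": "play_rows", "kwargs": {
  "steps": [
    {"delta_pos": [0,0,0],"angular": [0,0,6.72],"jaw": 100},
    {"delta_pos": [0,0,0],"angular": [0,0,6.72],"jaw": 100},
    {"delta_pos": [0,0,0],"angular": [0,0,6.72],"jaw": 100},
    {"delta_pos": [0,0,0],"angular": [0,0,6.72],"jaw": 100},
    {"delta_pos": [0,0,0],"angular": [0,0,6.72],"jaw": 100},
    {"delta_pos": [0.21,-0.85,0.05],"angular": [0,0,0],"jaw": 100},
    {"delta_pos": [0.21,-0.85,0.05],"angular": [0,0,0],"jaw": 100},
    {"delta_pos": [0.21,-0.85,0.05],"angular": [0,0,0],"jaw": 100}
  ]
}}

```text
clock: 7.48
tool_pos: [0.5642, -0.0148, 0.2965]
tcp_rot: [0.21, 0.978, -0.001, -0.001]
wrist_force: [0.8, -0.6, 1.1]
finger_gap: 0.998
```

Emit:
{"fn": "play_rows", "kwargs": {
  "steps": [
    {"delta_pos": [0.21,-0.85,0.05],"angular": [0,0,0],"jaw": 100},
    {"delta_pos": [0.21,-0.85,0.05],"angular": [0,0,0],"jaw": 100},
    {"delta_pos": [0.21,-0.85,0.05],"angular": [0,0,0],"jaw": 100},
    {"delta_pos": [0.21,-0.85,0.05],"angular": [0,0,0],"jaw": 100},
    {"delta_pos": [0.21,-0.85,0.05],"angular": [0,0,0],"jaw": 100},
    {"delta_pos": [0.21,-0.85,0.05],"angular": [0,0,0],"jaw": 100},
    {"delta_pos": [0.21,-0.85,0.05],"angular": [0,0,0],"jaw": 100},
    {"delta_pos": [0.21,-0.85,0.05],"angular": [0,0,0],"jaw": 100}
  ]
}}

```text
clock: 8.15
tool_pos: [0.434, -0.1805, 0.2851]
tcp_rot: [0.211, 0.978, -0.0, -0.001]
wrist_force: [0.3, -0.3, -0.7]
finger_gap: 1.001
```

Emit:
{"fn": "play_rows", "kwargs": {
  "steps": [
    {"delta_pos": [0.21,-0.85,0],"angular": [0,0,0],"jaw": 100},
    {"delta_pos": [0.21,-0.85,0],"angular": [0,0,0],"jaw": 100},
    {"delta_pos": [0.21,-0.85,0],"angular": [0,0,0],"jaw": 100},
    {"delta_pos": [0,0,0],"angular": [0,0,0],"jaw": 100},
    {"delta_pos": [0,0,0],"angular": [0,0,0],"jaw": 100},
    {"delta_pos": [0,0,0],"angular": [0,0,0],"jaw": 100},
    {"delta_pos": [0,0,0],"angular": [0,0,0],"jaw": 100},
    {"delta_pos": [0,0,0],"angular": [0,0,0],"jaw": 100}
  ]
}}

```text
clock: 8.82
tool_pos: [0.3873, -0.2408, 0.2858]
tcp_rot: [0.21, 0.978, -0.0, -0.0]
wrist_force: [0.2, 0.4, -0.4]
finger_gap: 1.001
```

```bash
cat >> h.py <<'E'
def whites(n,z,box,s=70,v=180,amin=60):
    im=env.read_camera(n); H,S,V=cv2.split(cv2.cvtColor(im,cv2.COLOR_BGR2HSV)); r=np.zeros(S.shape,bool); r[box[1]:box[3],box[0]:box[2]]=1
    for c in blobs((S<s)&(V>v)&r,amin): print(n,c[:,0].mean(0).round(),rect(n,c,z))
    return im
E
python3 -c "
from h import *
go(387,-243,30,65.7)
im=whites('top',.05+.012,(225,160,265,210)); im2=whites('side',.062,(270,150,330,215))
cv2.imwrite('pics/b.png',np.hstack([cv2.resize(im[140:220,210:340],(390,240)),cv2.resize(im2[140:260,250:380],(390,360))[60:300]]))"
```

```text
clock 8.82 grasp pt [ 387.3 -240.8  122.8] yaw 65.8 turn [-0.   -0.01  0.09] shift/30 [-0.02 -0.07  3.09] F [ 0.2  0.4 -0.4] gap 88.1 q7 1.69
top [245. 193.] c=(614.3,49.6) long 74 short 50 long-axis 9.8deg
side [297. 174.] c=(619.2,45.7) long 59 short 45 long-axis 8.4deg
```

View pics/b.png

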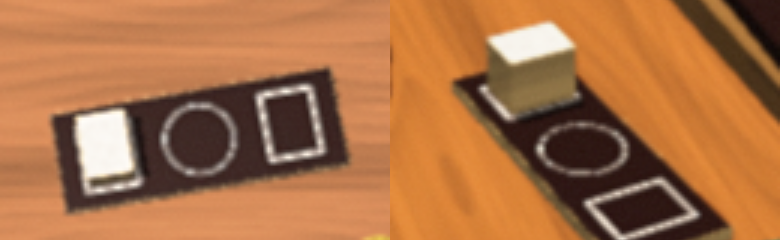

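Block L sits centred in its left outline (the side view puts block and outline within 1 mm of each other). On to the second block.

Emit:
{"fn": "play_rows", "kwargs": {
  "steps": [
    {"delta_pos": [-0.02,-0.07,0.4],"angular": [0,0,0],"jaw": 100},
    {"delta_pos": [0,0,0.6],"angular": [0,0,0],"jaw": 100},
    {"delta_pos": [0,0,0.6],"angular": [0,0,0],"jaw": 100},
    {"delta_pos": [0,0,0.6],"angular": [0,0,0],"jaw": 100},
    {"delta_pos": [0,0,0.6],"angular": [0,0,0],"jaw": 100},
    {"delta_pos": [0,0,0.3],"angular": [0,0,0],"jaw": 100},
    {"delta_pos": [0,0,0],"angular": [0,0,0],"jaw": 100},
    {"delta_pos": [0,0,0],"angular": [0,0,0],"jaw": 30}
  ]
}}

```text
clock: 9.58
tool_pos: [0.3864, -0.2437, 0.193]
tcp_rot: [0.211, 0.978, -0.0, -0.0]
wrist_force: [-0.2, -0.8, -0.5]
finger_gap: 0.961
```

Emit:
{"fn": "play_rows", "kwargs": {
  "steps": [
    {"delta_pos": [0,0,0],"angular": [0,0,0],"jaw": 30},
    {"delta_pos": [0,0,0],"angular": [0,0,0],"jaw": 30},
    {"delta_pos": [0,0,0],"angular": [0,0,0],"jaw": 30},
    {"delta_pos": [0,0,0],"angular": [0,0,0],"jaw": 30},
    {"delta_pos": [0,0,0],"angular": [0,0,0],"jaw": 30},
    {"delta_pos": [0,0,0],"angular": [0,0,0],"jaw": 30},
    {"delta_pos": [0,0,0],"angular": [0,0,0],"jaw": 30},
    {"delta_pos": [0,0,0],"angular": [0,0,0],"jaw": 30}
  ]
}}

```text
clock: 10.25
tool_pos: [0.3864, -0.2439, 0.1933]
tcp_rot: [0.211, 0.978, -0.0, 0.0]
wrist_force: [-0.6, 0.7, 5.0]
finger_gap: 0.508
```

```bash
python3 -c "
from h import *
go(387,-243,30,65.7); go(649.3,-128.5,90,99.35)"
```

```text
clock 10.25 grasp pt [ 386.5 -244.    30.3] yaw 65.7 turn [-0.01  0.04 -0.02] shift/30 [-0.    0.04  0.01] F [-0.6  0.7  5. ] gap 44.7 q7 1.75
clock 10.25 grasp pt [ 386.5 -244.    30.3] yaw 65.7 turn [-2.000e-02  4.000e-02 -3.367e+01] shift/30 [-9.27  2.37 -1.99] F [-0.6  0.7  5. ] gap 44.7 q7 1.75
```

Emit:
{"fn": "play_rows", "kwargs": {
  "steps": [
    {"delta_pos": [0,0,-0.6],"angular": [0,0,0],"jaw": 30},
    {"delta_pos": [0,0,-0.7],"angular": [0,0,-6.73],"jaw": 30},
    {"delta_pos": [0,0,-0.7],"angular": [0,0,-6.73],"jaw": 30},
    {"delta_pos": [0,0,0],"angular": [0,0,-6.73],"jaw": 30},
    {"delta_pos": [0,0,0],"angular": [0,0,-6.73],"jaw": 30},
    {"delta_pos": [0,0,0],"angular": [0,0,-6.73],"jaw": 30},
    {"delta_pos": [-0.8,0.2,0],"angular": [0,0,0],"jaw": 30},
    {"delta_pos": [-0.8,0.2,0],"angular": [0,0,0],"jaw": 30}
  ]
}}

```text
clock: 10.92
tool_pos: [0.4311, -0.2249, 0.253]
tcp_rot: [-0.08, 0.997, -0.0, -0.0]
wrist_force: [0.6, -0.4, -1.0]
finger_gap: 0.511
```

Emit:
{"fn": "play_rows", "kwargs": {
  "steps": [
    {"delta_pos": [-0.8,0.2,0],"angular": [0,0,0],"jaw": 30},
    {"delta_pos": [-0.8,0.2,0],"angular": [0,0,0],"jaw": 30},
    {"delta_pos": [-0.8,0.2,0],"angular": [0,0,0],"jaw": 30},
    {"delta_pos": [-0.8,0.2,0],"angular": [0,0,0],"jaw": 30},
    {"delta_pos": [-0.8,0.2,0],"angular": [0,0,0],"jaw": 30},
    {"delta_pos": [-0.8,0.2,0],"angular": [0,0,0],"jaw": 30},
    {"delta_pos": [-0.8,0.2,0],"angular": [0,0,0],"jaw": 30},
    {"delta_pos": [-0.8,0.2,0],"angular": [0,0,0],"jaw": 30}
  ]
}}

```text
clock: 11.58
tool_pos: [0.6142, -0.1451, 0.2525]
tcp_rot: [-0.081, 0.997, -0.0, -0.0]
wrist_force: [1.1, -0.2, -1.9]
finger_gap: 0.512
```

Emit:
{"fn": "play_rows", "kwargs": {
  "steps": [
    {"delta_pos": [-0.8,0.2,0],"angular": [0,0,0],"jaw": 30},
    {"delta_pos": [-0.47,0.17,0],"angular": [0,0,0],"jaw": 30},
    {"delta_pos": [0,0,0],"angular": [0,0,0],"jaw": 30},
    {"delta_pos": [0,0,0],"angular": [0,0,0],"jaw": 30},
    {"delta_pos": [0,0,0],"angular": [0,0,0],"jaw": 30},
    {"delta_pos": [0,0,0],"angular": [0,0,0],"jaw": 30},
    {"delta_pos": [0,0,0],"angular": [0,0,0],"jaw": 30},
    {"delta_pos": [0,0,0],"angular": [0,0,0],"jaw": 30}
  ]
}}

```text
clock: 12.25
tool_pos: [0.6486, -0.1294, 0.2533]
tcp_rot: [-0.081, 0.997, -0.0, 0.0]
wrist_force: [0.1, 0.3, 0.3]
finger_gap: 0.51
```

```bash
python3 -c "
from h import *
go(649.3,-128.5,42,99.35)"
```

```text
clock 12.25 grasp pt [ 648.7 -129.5   90.3] yaw 99.3 turn [-0.04  0.   -0.09] shift/30 [-0.03  0.03  1.61] F [0.1 0.3 0.3] gap 44.9 q7 1.88
```

Emit:
{"fn": "play_rows", "kwargs": {
  "steps": [
    {"delta_pos": [-0.03,0.03,0.4],"angular": [0,0,0],"jaw": 30},
    {"delta_pos": [0,0,0.4],"angular": [0,0,0],"jaw": 30},
    {"delta_pos": [0,0,0.4],"angular": [0,0,0],"jaw": 30},
    {"delta_pos": [0,0,0.25],"angular": [0,0,0],"jaw": 30},
    {"delta_pos": [0,0,0.16],"angular": [0,0,0],"jaw": 30},
    {"delta_pos": [0,0,0],"angular": [0,0,0],"jaw": 30},
    {"delta_pos": [0,0,0],"angular": [0,0,0],"jaw": 30},
    {"delta_pos": [0,0,0],"angular": [0,0,0],"jaw": 30}
  ]
}}

```text
clock: 12.92
tool_pos: [0.6494, -0.1275, 0.2048]
tcp_rot: [-0.081, 0.997, 0.0, -0.001]
wrist_force: [-5.1, 1.1, 9.1]
finger_gap: 0.512
```

Emit:
{"fn": "play_rows", "kwargs": {
  "steps": [
    {"delta_pos": [0,0,0],"angular": [0,0,0],"jaw": 80},
    {"delta_pos": [0,0,0],"angular": [0,0,0],"jaw": 80},
    {"delta_pos": [0,0,0],"angular": [0,0,0],"jaw": 80},
    {"delta_pos": [0,0,0],"angular": [0,0,0],"jaw": 80},
    {"delta_pos": [0,0,0],"angular": [0,0,0],"jaw": 80},
    {"delta_pos": [0,0,-0.4],"angular": [0,0,0],"jaw": 80},
    {"delta_pos": [0,0,-0.7],"angular": [0,0,0],"jaw": 80},
    {"delta_pos": [0,0,-0.7],"angular": [0,0,0],"jaw": 100}
  ]
}}

```text
clock: 13.58
tool_pos: [0.6497, -0.1276, 0.2594]
tcp_rot: [-0.081, 0.997, -0.0, -0.001]
wrist_force: [-0.3, -0.1, -0.3]
finger_gap: 0.844
```

Emit:
{"fn": "play_rows", "kwargs": {
  "steps": [
    {"delta_pos": [0,0,-0.7],"angular": [0,0,0],"jaw": 100},
    {"delta_pos": [0,0,0],"angular": [0,0,6.9],"jaw": 100},
    {"delta_pos": [0,0,0],"angular": [0,0,6.9],"jaw": 100},
    {"delta_pos": [0,0,0],"angular": [0,0,6.9],"jaw": 100},
    {"delta_pos": [0,0,0],"angular": [0,0,6.9],"jaw": 100},
    {"delta_pos": [0,0,0],"angular": [0,0,6.9],"jaw": 100},
    {"delta_pos": [0,0,0],"angular": [0,0,6.9],"jaw": 100},
    {"delta_pos": [0,0,0],"angular": [0,0,6.9],"jaw": 100}
  ]
}}

```text
clock: 14.25
tool_pos: [0.65, -0.1275, 0.2808]
tcp_rot: [0.336, 0.942, 0.0, 0.001]
wrist_force: [-0.3, 0.4, -0.4]
finger_gap: 0.994
```

Emit:
{"fn": "play_rows", "kwargs": {
  "steps": [
    {"delta_pos": [0,0,0],"angular": [0,0,6.9],"jaw": 100},
    {"delta_pos": [0,0,0],"angular": [0,0,6.9],"jaw": 100},
    {"delta_pos": [0,0,0],"angular": [0,0,6.9],"jaw": 100},
    {"delta_pos": [0,0,0],"angular": [0,0,6.9],"jaw": 100},
    {"delta_pos": [0,0,0],"angular": [0,0,6.9],"jaw": 100},
    {"delta_pos": [0,0,0],"angular": [0,0,6.9],"jaw": 100},
    {"delta_pos": [0,0,0],"angular": [0,0,0],"jaw": 100},
    {"delta_pos": [0,0,0],"angular": [0,0,0],"jaw": 100}
  ]
}}

```text
clock: 14.92
tool_pos: [0.6501, -0.1273, 0.2804]
tcp_rot: [0.644, 0.765, 0.0, 0.0]
wrist_force: [0.3, -0.7, 0.4]
finger_gap: 1.0
```

```bash
python3 -c "
from h import *
print(proj('side',[[.528,-.324,.028],[.528,-.327,.028]]))
im=cv2.imread('pics/side0.png'); H,S,V=cv2.split(cv2.cvtColor(im,cv2.COLOR_BGR2HSV)); r=np.zeros(S.shape,bool); r[280:318,295:333]=1
for c in blobs((S<60)&(V>100)&r,60): print(cv2.fitEllipse(c), cv2.boundingRect(c))
go(528.1,-325,110,9.35)"
```

```text
[[311.56469004 292.22682895]
 [312.08940502 293.26997527]]
((312.68768310546875, 298.9076232910156), (29.887243270874023, 31.829607009887695), 177.47642517089844) (298, 284, 31, 32)
clock 14.92 grasp pt [ 650.2 -127.4  117.4] yaw 9.9 turn [0.03 0.03 0.51] shift/30 [-5.84 -5.08  0.25] F [ 0.3 -0.7  0.4] gap 88.0 q7 0.55
```

Emit:
{"fn": "play_rows", "kwargs": {
  "steps": [
    {"delta_pos": [-0.73,-0.63,0],"angular": [0,0,0.5],"jaw": 100},
    {"delta_pos": [-0.73,-0.63,0],"angular": [0,0,0],"jaw": 100},
    {"delta_pos": [-0.73,-0.63,0],"angular": [0,0,0],"jaw": 100},
    {"delta_pos": [-0.73,-0.63,0],"angular": [0,0,0],"jaw": 100},
    {"delta_pos": [-0.73,-0.63,0],"angular": [0,0,0],"jaw": 100},
    {"delta_pos": [-0.73,-0.63,0],"angular": [0,0,0],"jaw": 100},
    {"delta_pos": [-0.73,-0.63,0],"angular": [0,0,0],"jaw": 100},
    {"delta_pos": [-0.73,-0.63,0],"angular": [0,0,0],"jaw": 100}
  ]
}}

```text
clock: 15.58
tool_pos: [0.5278, -0.3259, 0.2804]
tcp_rot: [0.647, 0.763, 0.0, 0.0]
wrist_force: [-0.1, -0.5, 0.7]
finger_gap: 0.996
```

Emit:
{"fn": "play_rows", "kwargs": {
  "steps": [
    {"delta_pos": [0,0,0.7],"angular": [0,0,0],"jaw": 100},
    {"delta_pos": [0,0,0.7],"angular": [0,0,0],"jaw": 100},
    {"delta_pos": [0,0,0],"angular": [0,0,0],"jaw": 100},
    {"delta_pos": [0,0,0],"angular": [0,0,0],"jaw": 100},
    {"delta_pos": [0,0,0],"angular": [0,0,0],"jaw": 100},
    {"delta_pos": [0,0,0],"angular": [0,0,0],"jaw": 100},
    {"delta_pos": [0,0,0],"angular": [0,0,0],"jaw": 100},
    {"delta_pos": [0,0,0],"angular": [0,0,0],"jaw": 100}
  ]
}}

```text
clock: 16.25
tool_pos: [0.5291, -0.3246, 0.2388]
tcp_rot: [0.648, 0.761, 0.0, 0.001]
wrist_force: [-0.6, 0.3, -0.9]
finger_gap: 0.998
```

```bash
python3 -c "
from h import *
go(529,-326.5,25,9.35)
a=whites('top',.062,(225,160,330,210)); b=whites('side',.062,(270,150,370,250))
cv2.imwrite('pics/c.png',np.hstack([cv2.resize(a[130:270,290:430],(400,400)),cv2.resize(b[200:340,240:380],(400,400))]))"
```

```text
clock 16.25 grasp pt [ 529.4 -324.7   75.8] yaw 9.2 turn [ 0.08  0.07 -0.17] shift/30 [-0.06 -0.01  1.69] F [-0.6  0.3 -0.9] gap 87.9 q7 0.92
top [245. 193.] c=(614.2,50.3) long 75 short 50 long-axis 11.1deg
top [307. 177.] c=(648.7,-122.3) long 60 short 51 long-axis 9.4deg
```

View pics/c.png

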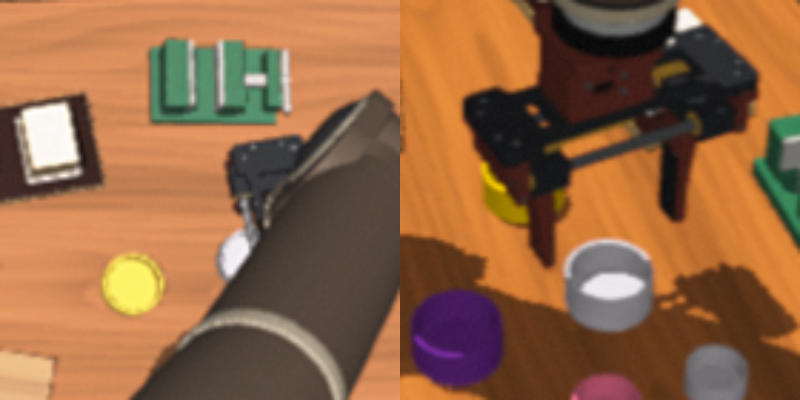

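Emit:
{"fn": "play_rows", "kwargs": {
  "steps": [
    {"delta_pos": [-0.06,0,0.4],"angular": [0,0,0],"jaw": 100},
    {"delta_pos": [0,0,0.5],"angular": [0,0,0],"jaw": 100},
    {"delta_pos": [0,0,0.5],"angular": [0,0,0],"jaw": 100},
    {"delta_pos": [0,0,0.28],"angular": [0,0,0],"jaw": 100},
    {"delta_pos": [0,0,0],"angular": [0,0,0],"jaw": 100},
    {"delta_pos": [0,0,0],"angular": [0,0,0],"jaw": 45},
    {"delta_pos": [0,0,0],"angular": [0,0,0],"jaw": 45},
    {"delta_pos": [0,0,0],"angular": [0,0,0],"jaw": 45}
  ],
  "force": 20
}}

```text
clock: 17.02
tool_pos: [0.5293, -0.3268, 0.1882]
tcp_rot: [0.649, 0.761, 0.0, 0.001]
wrist_force: [1.6, -0.4, 0.7]
finger_gap: 0.813
```

Emit:
{"fn": "play_rows", "kwargs": {
  "steps": [
    {"delta_pos": [0,0,0],"angular": [0,0,0],"jaw": 45},
    {"delta_pos": [0,0,0],"angular": [0,0,0],"jaw": 45},
    {"delta_pos": [0,0,0],"angular": [0,0,0],"jaw": 45},
    {"delta_pos": [0,0,0],"angular": [0,0,0],"jaw": 45},
    {"delta_pos": [0,0,0],"angular": [0,0,0],"jaw": 45},
    {"delta_pos": [0,0,0],"angular": [0,0,0],"jaw": 45},
    {"delta_pos": [0,0,0],"angular": [0,0,0],"jaw": 45},
    {"delta_pos": [0,0,0],"angular": [0,0,0],"jaw": 45}
  ]
}}

```text
clock: 17.68
tool_pos: [0.5292, -0.3267, 0.1881]
tcp_rot: [0.649, 0.761, 0.0, 0.001]
wrist_force: [-0.9, 0.4, 5.2]
finger_gap: 0.681
```

```bash
python3 -c "
from h import *
go(529,-326.5,25,9.35);go(634.6,-40,125,9.35)"
```

```text
clock 17.68 grasp pt [ 529.4 -326.8   25.1] yaw 9.1 turn [ 0.06  0.05 -0.22] shift/30 [ 0.01 -0.01  0.  ] F [-0.9  0.4  5.2] gap 59.9 q7 0.95
clock 17.68 grasp pt [ 529.4 -326.8   25.1] yaw 9.1 turn [ 0.06  0.05 -0.22] shift/30 [ 8.86  5.02 -3.33] F [-0.9  0.4  5.2] gap 59.9 q7 0.95
```

Emit:
{"fn": "play_rows", "kwargs": {
  "steps": [
    {"delta_pos": [0,0,-0.53],"angular": [0,0,0],"jaw": 45},
    {"delta_pos": [0,0,-0.7],"angular": [0,0,0],"jaw": 45},
    {"delta_pos": [0,0,-0.7],"angular": [0,0,0],"jaw": 45},
    {"delta_pos": [0,0,-0.7],"angular": [0,0,0],"jaw": 45},
    {"delta_pos": [0,0,-0.7],"angular": [0,0,0],"jaw": 45},
    {"delta_pos": [0.74,0.42,0],"angular": [0,0,0],"jaw": 45},
    {"delta_pos": [0.74,0.42,0],"angular": [0,0,0],"jaw": 45},
    {"delta_pos": [0.74,0.42,0],"angular": [0,0,0],"jaw": 45}
  ]
}}

```text
clock: 18.35
tool_pos: [0.5557, -0.2542, 0.2876]
tcp_rot: [0.649, 0.761, 0.0, 0.0]
wrist_force: [1.0, 0.9, -0.8]
finger_gap: 0.683
```

Emit:
{"fn": "play_rows", "kwargs": {
  "steps": [
    {"delta_pos": [0.74,0.42,0],"angular": [0,0,0],"jaw": 45},
    {"delta_pos": [0.74,0.42,0],"angular": [0,0,0],"jaw": 45},
    {"delta_pos": [0.74,0.42,0],"angular": [0,0,0],"jaw": 45},
    {"delta_pos": [0.74,0.42,0],"angular": [0,0,0],"jaw": 45},
    {"delta_pos": [0.74,0.42,0],"angular": [0,0,0],"jaw": 45},
    {"delta_pos": [0.74,0.42,0],"angular": [0,0,0],"jaw": 45},
    {"delta_pos": [0.74,0.42,0],"angular": [0,0,0],"jaw": 45},
    {"delta_pos": [0.74,0.42,0],"angular": [0,0,0],"jaw": 45}
  ]
}}

```text
clock: 19.02
tool_pos: [0.6272, -0.0621, 0.287]
tcp_rot: [0.649, 0.761, -0.0, -0.0]
wrist_force: [0.2, -0.0, -0.4]
finger_gap: 0.686
```

Emit:
{"fn": "play_rows", "kwargs": {
  "steps": [
    {"delta_pos": [0.72,0.4,0],"angular": [0,0,0],"jaw": 45},
    {"delta_pos": [0,0,0],"angular": [0,0,0],"jaw": 45},
    {"delta_pos": [0,0,0],"angular": [0,0,0],"jaw": 45},
    {"delta_pos": [0,0,0],"angular": [0,0,0],"jaw": 45},
    {"delta_pos": [0,0,0],"angular": [0,0,0],"jaw": 45},
    {"delta_pos": [0,0,0],"angular": [0,0,0],"jaw": 45},
    {"delta_pos": [0,0,0],"angular": [0,0,0],"jaw": 45},
    {"delta_pos": [0,0,0],"angular": [0,0,0],"jaw": 45}
  ]
}}

```text
clock: 19.68
tool_pos: [0.6353, -0.041, 0.2873]
tcp_rot: [0.649, 0.761, -0.0, 0.0]
wrist_force: [0.7, 0.0, -0.7]
finger_gap: 0.684
```

```bash
python3 -c "
from h import *
go(634.6,-40,37,9.35)"
```

```text
clock 19.68 grasp pt [635.4 -41.1 124.3] yaw 9.1 turn [ 0.01  0.03 -0.29] shift/30 [ 0.04 -0.02  2.91] F [ 0.7  0.  -0.7] gap 60.2 q7 0.39
```

Emit:
{"fn": "play_rows", "kwargs": {
  "steps": [
    {"delta_pos": [0.04,-0.02,0.5],"angular": [0,0,-0.3],"jaw": 45},
    {"delta_pos": [0,0,0.6],"angular": [0,0,0],"jaw": 45},
    {"delta_pos": [0,0,0.6],"angular": [0,0,0],"jaw": 45},
    {"delta_pos": [0,0,0.5],"angular": [0,0,0],"jaw": 45},
    {"delta_pos": [0,0,0.4],"angular": [0,0,0],"jaw": 45},
    {"delta_pos": [0,0,0.2],"angular": [0,0,0],"jaw": 45},
    {"delta_pos": [0,0,0.12],"angular": [0,0,0],"jaw": 45},
    {"delta_pos": [0,0,0],"angular": [0,0,0],"jaw": 45}
  ]
}}

```text
clock: 20.35
tool_pos: [0.6347, -0.0394, 0.2001]
tcp_rot: [0.647, 0.763, -0.0, 0.0]
wrist_force: [-0.6, -0.8, -0.7]
finger_gap: 0.681
```

Emit:
{"fn": "play_rows", "kwargs": {
  "steps": [
    {"delta_pos": [0,0,0],"angular": [0,0,0],"jaw": 45},
    {"delta_pos": [0,0,0],"angular": [0,0,0],"jaw": 45},
    {"delta_pos": [0,0,0],"angular": [0,0,0],"jaw": 95},
    {"delta_pos": [0,0,0],"angular": [0,0,0],"jaw": 95},
    {"delta_pos": [0,0,0],"angular": [0,0,0],"jaw": 95},
    {"delta_pos": [0,0,0],"angular": [0,0,0],"jaw": 95},
    {"delta_pos": [0,0,0],"angular": [0,0,0],"jaw": 95},
    {"delta_pos": [0,0,0],"angular": [0,0,0],"jaw": 95}
  ]
}}

```text
clock: 21.02
tool_pos: [0.6347, -0.0391, 0.1996]
tcp_rot: [0.647, 0.763, -0.0, 0.0]
wrist_force: [0.5, 1.1, 0.4]
finger_gap: 0.953
```

Emit:
{"fn": "play_rows", "kwargs": {
  "steps": [
    {"delta_pos": [0,0,-0.4],"angular": [0,0,0],"jaw": 100},
    {"delta_pos": [0,0,-0.7],"angular": [0,0,0],"jaw": 100},
    {"delta_pos": [0,0,-0.7],"angular": [0,0,0],"jaw": 100},
    {"delta_pos": [0,0,-0.7],"angular": [0,0,0],"jaw": 100},
    {"delta_pos": [0,0,-0.5],"angular": [0,0,0],"jaw": 100},
    {"delta_pos": [0,0,0],"angular": [0,0,0],"jaw": 100},
    {"delta_pos": [0,0,0],"angular": [0,0,0],"jaw": 100},
    {"delta_pos": [0,0,0],"angular": [0,0,0],"jaw": 100}
  ]
}}

```text
clock: 21.68
tool_pos: [0.6344, -0.0389, 0.2893]
tcp_rot: [0.647, 0.763, -0.0, -0.0]
wrist_force: [0.4, -0.7, -0.6]
finger_gap: 1.001
```

```bash
python3 -c "
from h import *
s=cv2.imread('pics/side0.png'); H,S,V=cv2.split(cv2.cvtColor(s,cv2.COLOR_BGR2HSV)); m=((S<134)&(V>110)).astype(np.uint8); m[:188]=0;m[252:]=0;m[:,:205]=0;m[:,243:]=0
for c in blobs(cv2.morphologyEx(m,cv2.MORPH_OPEN,np.ones((3,3))),300): print(rect('side',c,.016))
go(424.6,-10,90,-10.4)"
```

```text
clock 21.68 grasp pt [634.3 -38.9 126.3] yaw 9.4 turn [-2.000e-02  1.000e-02  1.984e+01] shift/30 [-0.32 -7.05  1.21] F [ 0.4 -0.7 -0.6] gap 88.1 q7 0.40
```

Emit:
{"fn": "play_rows", "kwargs": {
  "steps": [
    {"delta_pos": [0,0,0],"angular": [0,0,6.6],"jaw": 100},
    {"delta_pos": [0,0,0],"angular": [0,0,6.6],"jaw": 100},
    {"delta_pos": [0,0,0],"angular": [0,0,6.6],"jaw": 100},
    {"delta_pos": [-0.03,-0.78,0.13],"angular": [0,0,0],"jaw": 100},
    {"delta_pos": [-0.03,-0.78,0.13],"angular": [0,0,0],"jaw": 100},
    {"delta_pos": [-0.03,-0.78,0.13],"angular": [0,0,0],"jaw": 100},
    {"delta_pos": [-0.03,-0.78,0.13],"angular": [0,0,0],"jaw": 100},
    {"delta_pos": [-0.03,-0.78,0.13],"angular": [0,0,0],"jaw": 100}
  ]
}}

```text
clock: 22.35
tool_pos: [0.5172, -0.0223, 0.2688]
tcp_rot: [0.768, 0.64, -0.001, -0.0]
wrist_force: [1.3, -0.2, -0.3]
finger_gap: 1.003
```

Emit:
{"fn": "play_rows", "kwargs": {
  "steps": [
    {"delta_pos": [-0.03,-0.78,0.13],"angular": [0,0,0],"jaw": 100},
    {"delta_pos": [-0.03,-0.78,0.13],"angular": [0,0,0],"jaw": 100},
    {"delta_pos": [-0.03,-0.78,0.13],"angular": [0,0,0],"jaw": 100},
    {"delta_pos": [-0.03,-0.78,0.13],"angular": [0,0,0],"jaw": 100},
    {"delta_pos": [0,0,0],"angular": [0,0,0],"jaw": 100},
    {"delta_pos": [0,0,0],"angular": [0,0,0],"jaw": 100},
    {"delta_pos": [0,0,0],"angular": [0,0,0],"jaw": 100},
    {"delta_pos": [0,0,0],"angular": [0,0,0],"jaw": 100}
  ]
}}

```text
clock: 23.02
tool_pos: [0.427, -0.0092, 0.2545]
tcp_rot: [0.768, 0.64, 0.0, 0.001]
wrist_force: [0.1, 0.2, 0.4]
finger_gap: 0.997
```

```bash
python3 -c "
from h import *
go(424.6,-11,22,-10.4)
b=whites('side',.062,(270,150,370,250))
a=whites('side',.04,(270,150,370,250))
cv2.imwrite('pics/d.png',cv2.resize(b[140:290,190:390],(800,600)))"
```

```text
clock 23.02 grasp pt [427.2  -9.3  91.5] yaw -10.4 turn [0.06 0.04 0.03] shift/30 [-0.07 -0.07  2.32] F [0.1 0.2 0.4] gap 87.8 q7 0.02
side [333. 211.] c=(647.8,-128.3) long 58 short 45 long-axis 9.3deg
side [296. 174.] c=(619.3,45.2) long 59 short 43 long-axis 8.1deg
side [333. 211.] c=(660.3,-99.4) long 59 short 46 long-axis 9.6deg
side [296. 174.] c=(630.8,80.1) long 61 short 45 long-axis 9.4deg
```

View pics/d.png

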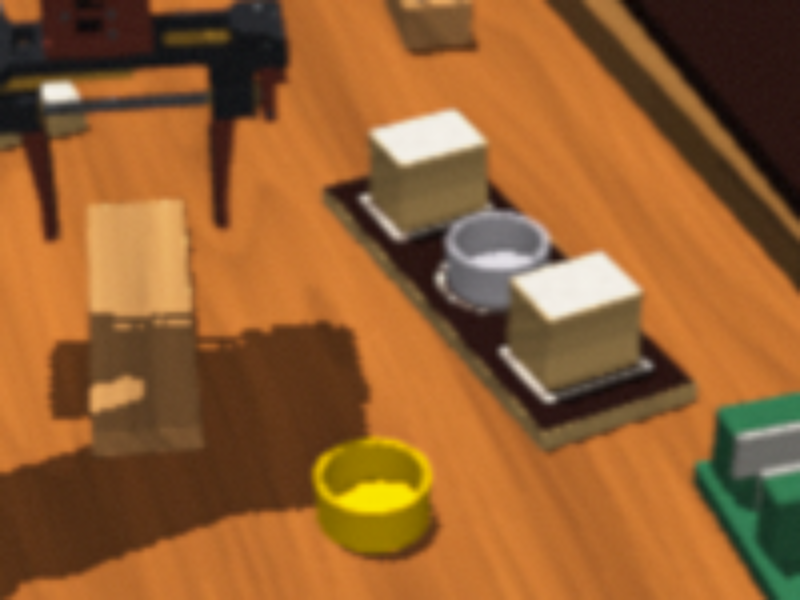

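Blocks and tin all sit inside their outlines, and the gripper straddles the plank's middle.

Emit:
{"fn": "play_rows", "kwargs": {
  "steps": [
    {"delta_pos": [-0.07,-0.07,0.4],"angular": [0,0,0],"jaw": 100},
    {"delta_pos": [0,0,0.6],"angular": [0,0,0],"jaw": 100},
    {"delta_pos": [0,0,0.6],"angular": [0,0,0],"jaw": 100},
    {"delta_pos": [0,0,0.4],"angular": [0,0,0],"jaw": 100},
    {"delta_pos": [0,0,0.3],"angular": [0,0,0],"jaw": 100},
    {"delta_pos": [0,0,0],"angular": [0,0,0],"jaw": 100},
    {"delta_pos": [0,0,0],"angular": [0,0,0],"jaw": 50},
    {"delta_pos": [0,0,0],"angular": [0,0,0],"jaw": 50}
  ],
  "force": 35
}}

```text
clock: 23.78
tool_pos: [0.4241, -0.011, 0.1859]
tcp_rot: [0.768, 0.64, 0.0, 0.0]
wrist_force: [0.5, 0.2, 1.2]
finger_gap: 0.888
```

Emit:
{"fn": "play_rows", "kwargs": {
  "steps": [
    {"delta_pos": [0,0,0],"angular": [0,0,0],"jaw": 50},
    {"delta_pos": [0,0,0],"angular": [0,0,0],"jaw": 50},
    {"delta_pos": [0,0,0],"angular": [0,0,0],"jaw": 50},
    {"delta_pos": [0,0,0],"angular": [0,0,0],"jaw": 50},
    {"delta_pos": [0,0,0],"angular": [0,0,0],"jaw": 50},
    {"delta_pos": [0,0,0],"angular": [0,0,0],"jaw": 50},
    {"delta_pos": [0,0,0],"angular": [0,0,0],"jaw": 50},
    {"delta_pos": [0,0,0],"angular": [0,0,0],"jaw": 50}
  ]
}}

```text
clock: 24.45
tool_pos: [0.424, -0.0108, 0.186]
tcp_rot: [0.768, 0.64, 0.001, 0.0]
wrist_force: [-0.2, -0.3, 6.5]
finger_gap: 0.679
```

Emit:
{"fn": "play_rows", "kwargs": {
  "steps": [
    {"delta_pos": [0,0,-0.3],"angular": [0,0,0],"jaw": 50},
    {"delta_pos": [0,0,-0.6],"angular": [0,0,0],"jaw": 50},
    {"delta_pos": [0,0,-0.7],"angular": [0,0,0],"jaw": 50},
    {"delta_pos": [0,0,-0.7],"angular": [0,0,0],"jaw": 50},
    {"delta_pos": [0,0,-0.7],"angular": [0,0,0],"jaw": 50},
    {"delta_pos": [0,0,-0.6],"angular": [0,0,0],"jaw": 50},
    {"delta_pos": [0,0,-0.4],"angular": [0,0,0],"jaw": 50},
    {"delta_pos": [0,0,0],"angular": [0,0,0],"jaw": 50}
  ]
}}

```text
clock: 25.12
tool_pos: [0.4241, -0.0109, 0.3078]
tcp_rot: [0.768, 0.64, 0.002, 0.001]
wrist_force: [1.2, 0.4, -1.3]
finger_gap: 0.682
```

```bash
python3 -c "
from h import *
go(634.6,-40,130,9.35)
b=env.read_camera('side');a=env.read_camera('top')
cv2.imwrite('pics/e.png',np.hstack([cv2.resize(b[120:290,150:370],(440,340)),cv2.resize(a[200:300,200:340],(350,340))]))"
```

```text
clock 25.12 grasp pt [424.7 -10.8 144.8] yaw -10.4 turn [  0.22  -0.06 -19.73] shift/30 [-2.1   6.77  0.49] F [ 1.2  0.4 -1.3] gap 60.1 q7 -0.07
```

View pics/e.png

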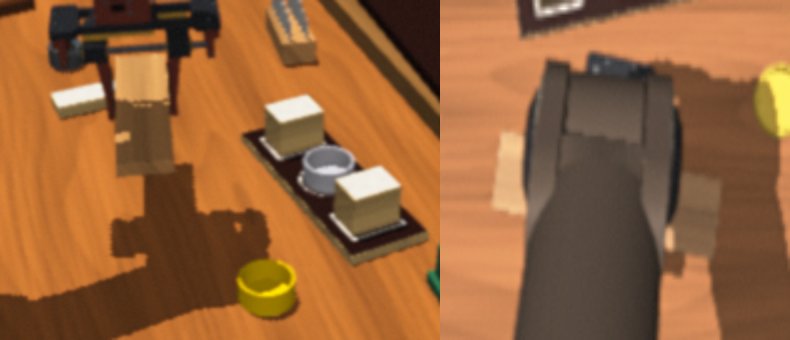

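Emit:
{"fn": "play_rows", "kwargs": {
  "steps": [
    {"delta_pos": [0,0,0],"angular": [0,0,-5],"jaw": 50},
    {"delta_pos": [0,0,0],"angular": [0,0,-5],"jaw": 50},
    {"delta_pos": [0,0,0],"angular": [0,0,-5],"jaw": 50},
    {"delta_pos": [0,0,0],"angular": [0,0,-4.73],"jaw": 50},
    {"delta_pos": [-0.1,0.37,0],"angular": [0,0,0],"jaw": 50},
    {"delta_pos": [-0.2,0.65,0],"angular": [0,0,0],"jaw": 50},
    {"delta_pos": [-0.2,0.65,0],"angular": [0,0,0],"jaw": 50},
    {"delta_pos": [-0.2,0.65,0],"angular": [0,0,0],"jaw": 50}
  ]
}}

```text
clock: 25.88
tool_pos: [0.4971, -0.0203, 0.3046]
tcp_rot: [0.648, 0.762, -0.0, -0.0]
wrist_force: [0.5, 0.1, -1.0]
finger_gap: 0.683
```

Emit:
{"fn": "play_rows", "kwargs": {
  "steps": [
    {"delta_pos": [-0.2,0.65,0],"angular": [0,0,0],"jaw": 50},
    {"delta_pos": [-0.2,0.65,0],"angular": [0,0,0],"jaw": 50},
    {"delta_pos": [-0.2,0.65,0],"angular": [0,0,0],"jaw": 50},
    {"delta_pos": [-0.2,0.65,0],"angular": [0,0,0],"jaw": 50},
    {"delta_pos": [-0.2,0.65,0],"angular": [0,0,0],"jaw": 50},
    {"delta_pos": [-0.2,0.65,0],"angular": [0,0,0],"jaw": 50},
    {"delta_pos": [-0.2,0.55,0],"angular": [0,0,0],"jaw": 50},
    {"delta_pos": [0,0,0],"angular": [0,0,0],"jaw": 50}
  ]
}}

```text
clock: 26.55
tool_pos: [0.6371, -0.0404, 0.3038]
tcp_rot: [0.648, 0.762, -0.0, 0.001]
wrist_force: [-0.6, 0.1, -1.7]
finger_gap: 0.677
```

Emit:
{"fn": "play_rows", "kwargs": {
  "steps": [
    {"delta_pos": [0,0,0],"angular": [0,0,0],"jaw": 50},
    {"delta_pos": [0,0,0],"angular": [0,0,0],"jaw": 50},
    {"delta_pos": [0,0,0],"angular": [0,0,0],"jaw": 50},
    {"delta_pos": [0,0,0],"angular": [0,0,0],"jaw": 50},
    {"delta_pos": [0,0,0],"angular": [0,0,0],"jaw": 50},
    {"delta_pos": [0,0,0],"angular": [0,0,0],"jaw": 50},
    {"delta_pos": [0,0,0],"angular": [0,0,0],"jaw": 50},
    {"delta_pos": [0,0,0],"angular": [0,0,0],"jaw": 50}
  ]
}}

```text
clock: 27.22
tool_pos: [0.6342, -0.0398, 0.3057]
tcp_rot: [0.647, 0.762, 0.0, 0.0]
wrist_force: [-0.1, -0.2, -0.6]
finger_gap: 0.68
```

```bash
python3 -c "
from h import *
go(634.6,-40,85,9.35)
b=env.read_camera('side');a=env.read_camera('top')
cv2.imwrite('pics/f.png',np.hstack([cv2.resize(b[120:290,230:400],(400,400)),cv2.resize(a[130:230,220:340],(400,333),interpolation=cv2.INTER_CUBIC)[:,:] if 0 else cv2.resize(a[130:230,220:320],(400,400))]))"
```

```text
clock 27.22 grasp pt [634.3 -39.9 142.7] yaw 9.4 turn [0.03 0.02 0.01] shift/30 [-0.01  0.01  1.92] F [-0.1 -0.2 -0.6] gap 59.8 q7 0.43
```

View pics/f.png

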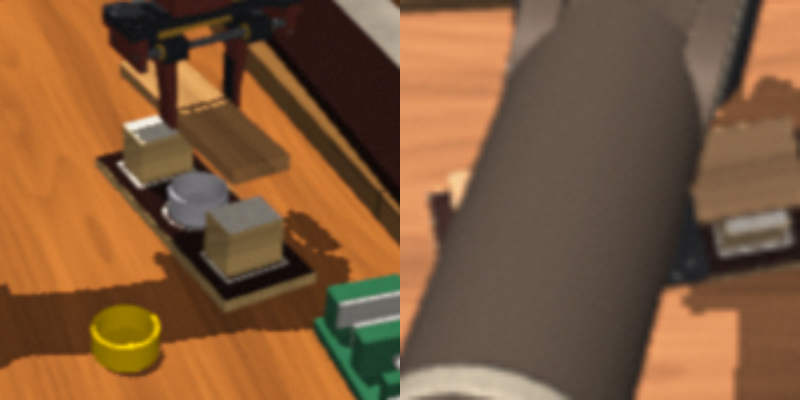

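Emit:
{"fn": "play_rows", "kwargs": {
  "steps": [
    {"delta_pos": [0,0,0.3],"angular": [0,0,0],"jaw": 50},
    {"delta_pos": [0,0,0.4],"angular": [0,0,0],"jaw": 50},
    {"delta_pos": [0,0,0.4],"angular": [0,0,0],"jaw": 50},
    {"delta_pos": [0,0,0.35],"angular": [0,0,0],"jaw": 50},
    {"delta_pos": [0,0,0.25],"angular": [0,0,0],"jaw": 50},
    {"delta_pos": [0,0,0.1],"angular": [0,0,0],"jaw": 50},
    {"delta_pos": [0,0,0.1],"angular": [0,0,0],"jaw": 50},
    {"delta_pos": [0,0,0],"angular": [0,0,0],"jaw": 50}
  ]
}}

```text
clock: 27.98
tool_pos: [0.6343, -0.0402, 0.2486]
tcp_rot: [0.647, 0.762, -0.0, 0.0]
wrist_force: [-1.0, -0.2, -0.9]
finger_gap: 0.683
```

Emit:
{"fn": "play_rows", "kwargs": {
  "steps": [
    {"delta_pos": [0,0,0.03],"angular": [0,0,0],"jaw": 50},
    {"delta_pos": [0,0,0],"angular": [0,0,0],"jaw": 50},
    {"delta_pos": [0,0,0],"angular": [0,0,0],"jaw": 50},
    {"delta_pos": [0,0,0],"angular": [0,0,0],"jaw": 50},
    {"delta_pos": [0,0,0],"angular": [0,0,0],"jaw": 50},
    {"delta_pos": [0,0,0],"angular": [0,0,0],"jaw": 50},
    {"delta_pos": [0,0,0],"angular": [0,0,0],"jaw": 50},
    {"delta_pos": [0,0,0],"angular": [0,0,0],"jaw": 50}
  ]
}}

```text
clock: 28.65
tool_pos: [0.6345, -0.0401, 0.2481]
tcp_rot: [0.647, 0.762, 0.0, 0.001]
wrist_force: [-0.6, -0.1, 6.9]
finger_gap: 0.68
```

```bash
python3 -c "
from h import *
go(634.6,-40,85,9.35)"
```

```text
clock 28.65 grasp pt [634.7 -40.2  85.1] yaw 9.4 turn [0.06 0.04 0.  ] shift/30 [0. 0. 0.] F [-0.6 -0.1  6.9] gap 59.8 q7 0.46
```

Emit:
{"fn": "play_rows", "kwargs": {
  "steps": [
    {"delta_pos": [0,0,0],"angular": [0,0,0],"jaw": 90},
    {"delta_pos": [0,0,0],"angular": [0,0,0],"jaw": 90},
    {"delta_pos": [0,0,0],"angular": [0,0,0],"jaw": 90},
    {"delta_pos": [0,0,0],"angular": [0,0,0],"jaw": 90},
    {"delta_pos": [0,0,0],"angular": [0,0,0],"jaw": 90},
    {"delta_pos": [0,0,0],"angular": [0,0,0],"jaw": 90},
    {"delta_pos": [0,0,-0.3],"angular": [0,0,0],"jaw": 90},
    {"delta_pos": [0,0,-0.4],"angular": [0,0,0],"jaw": 90}
  ]
}}

```text
clock: 29.32
tool_pos: [0.6339, -0.0399, 0.2685]
tcp_rot: [0.647, 0.762, -0.001, -0.0]
wrist_force: [0.9, 0.6, -0.6]
finger_gap: 0.899
```

Emit:
{"fn": "play_rows", "kwargs": {
  "steps": [
    {"delta_pos": [0,0,-0.7],"angular": [0,0,0],"jaw": 90},
    {"delta_pos": [0,0,-0.7],"angular": [0,0,0],"jaw": 90},
    {"delta_pos": [0,0,-0.4],"angular": [0,0,0],"jaw": 90},
    {"delta_pos": [0,0,0],"angular": [0,0,0],"jaw": 90},
    {"delta_pos": [0,0,0],"angular": [0,0,0],"jaw": 70},
    {"delta_pos": [0,0,0],"angular": [0,0,0],"jaw": 70},
    {"delta_pos": [0,0,0],"angular": [0,0,0],"jaw": 70},
    {"delta_pos": [0,0,0],"angular": [0,0,0],"jaw": 70}
  ]
}}

```text
clock: 29.98
tool_pos: [0.634, -0.0398, 0.3215]
tcp_rot: [0.647, 0.762, -0.001, -0.0]
wrist_force: [0.5, -0.3, -0.2]
finger_gap: 0.704
```

```bash
python3 -c "
from h import *
s=cv2.imread('pics/side0.png'); H,S,V=cv2.split(cv2.cvtColor(s,cv2.COLOR_BGR2HSV)); m=((S<110)&(V<90)).astype(np.uint8); m[:125]=0;m[160:]=0;m[:,:165]=0;m[:,205:]=0
for c in blobs(m,30): print(cv2.boundingRect(c),c[:,0].mean(0))
for X in ((382,366),(382,362),(382,370)):
  x,y=np.array(X)/1000; print(X,proj('side',[[x,y,.062],[x,y,.03],[x,y,0]]).round(1).tolist(),proj('top',[[x,y,.062],[x,y,.03],[x,y,0]]).round(1).tolist())
go(382,366,130,9.35)
cv2.imwrite('pics/g.png',np.hstack([cv2.resize(s[115:165,155:215],(420,350),interpolation=cv2.INTER_NEAREST),cv2.resize(cv2.imread('pics/top0.png')[252:302,105:155],(350,350),interpolation=cv2.INTER_NEAREST)]))"
```

```text
(175, 132, 16, 23) [182.05       143.76666667]
(382, 366) [[181.1, 131.2], [182.4, 141.3], [183.6, 150.5]] [[128.8, 275.2], [132.4, 275.4], [135.6, 275.5]]
(382, 362) [[181.4, 131.8], [182.6, 141.9], [183.8, 151.1]] [[130.2, 275.2], [133.8, 275.4], [137.0, 275.5]]
(382, 370) [[180.9, 130.6], [182.2, 140.7], [183.4, 149.9]] [[127.3, 275.2], [131.0, 275.4], [134.2, 275.6]]
clock 29.98 grasp pt [633.7 -39.9 158.5] yaw 9.4 turn [-0.1   0.02  0.01] shift/30 [14.71 -6.09  0.95] F [ 0.5 -0.3 -0.2] gap 61.9 q7 0.42
```

View pics/g.png

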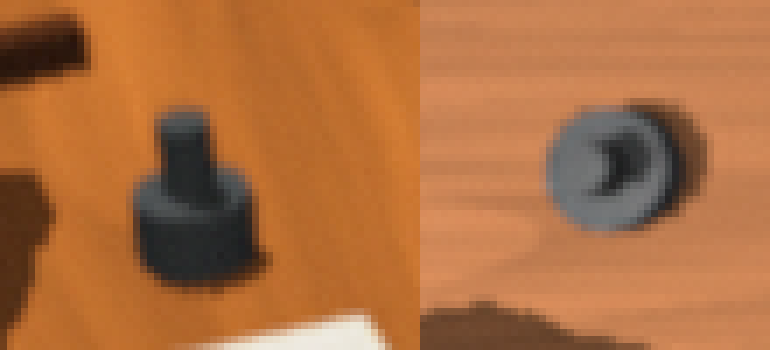

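Emit:
{"fn": "play_rows", "kwargs": {
  "steps": [
    {"delta_pos": [0.82,-0.34,0.05],"angular": [0,0,0],"jaw": 70},
    {"delta_pos": [0.82,-0.34,0.05],"angular": [0,0,0],"jaw": 70},
    {"delta_pos": [0.82,-0.34,0.05],"angular": [0,0,0],"jaw": 70},
    {"delta_pos": [0.82,-0.34,0.05],"angular": [0,0,0],"jaw": 70},
    {"delta_pos": [0.82,-0.34,0.05],"angular": [0,0,0],"jaw": 70},
    {"delta_pos": [0.82,-0.34,0.05],"angular": [0,0,0],"jaw": 70},
    {"delta_pos": [0.82,-0.34,0.05],"angular": [0,0,0],"jaw": 70},
    {"delta_pos": [0.82,-0.34,0.05],"angular": [0,0,0],"jaw": 70}
  ]
}}

```text
clock: 30.65
tool_pos: [0.5208, 0.1419, 0.3099]
tcp_rot: [0.647, 0.762, -0.001, 0.0]
wrist_force: [0.4, 0.1, -0.4]
finger_gap: 0.695
```

Emit:
{"fn": "play_rows", "kwargs": {
  "steps": [
    {"delta_pos": [0.82,-0.34,0.05],"angular": [0,0,0],"jaw": 70},
    {"delta_pos": [0.82,-0.34,0.05],"angular": [0,0,0],"jaw": 70},
    {"delta_pos": [0.82,-0.34,0.05],"angular": [0,0,0],"jaw": 70},
    {"delta_pos": [0.82,-0.34,0.05],"angular": [0,0,0],"jaw": 70},
    {"delta_pos": [0.82,-0.34,0.05],"angular": [0,0,0],"jaw": 70},
    {"delta_pos": [0.82,-0.34,0.05],"angular": [0,0,0],"jaw": 70},
    {"delta_pos": [0.82,-0.34,0.05],"angular": [0,0,0],"jaw": 70},
    {"delta_pos": [0.82,-0.34,0.05],"angular": [0,0,0],"jaw": 70}
  ]
}}

```text
clock: 31.32
tool_pos: [0.4083, 0.3228, 0.2978]
tcp_rot: [0.647, 0.762, -0.001, 0.0]
wrist_force: [1.2, 1.5, -0.1]
finger_gap: 0.698
```

Emit:
{"fn": "play_rows", "kwargs": {
  "steps": [
    {"delta_pos": [0.82,-0.34,0.05],"angular": [0,0,0],"jaw": 70},
    {"delta_pos": [0.75,-0.36,0.05],"angular": [0,0,0],"jaw": 70},
    {"delta_pos": [0,0,0],"angular": [0,0,0],"jaw": 70},
    {"delta_pos": [0,0,0],"angular": [0,0,0],"jaw": 70},
    {"delta_pos": [0,0,0],"angular": [0,0,0],"jaw": 70},
    {"delta_pos": [0,0,0],"angular": [0,0,0],"jaw": 70},
    {"delta_pos": [0,0,0],"angular": [0,0,0],"jaw": 70},
    {"delta_pos": [0,0,0],"angular": [0,0,0],"jaw": 70}
  ]
}}

```text
clock: 31.98
tool_pos: [0.3815, 0.3641, 0.2955]
tcp_rot: [0.648, 0.762, -0.0, 0.0]
wrist_force: [-0.6, -0.0, 0.4]
finger_gap: 0.697
```

```bash
python3 -c "
from h import *
go(380.5,365,54,9.35)
a=env.read_camera('top');b=env.read_camera('side')
cv2.imwrite('pics/h.png',np.hstack([cv2.resize(a[130:230,220:340],(400,333)),cv2.resize(b[120:260,250:418],(400,333))]))
H,S,V=cv2.split(cv2.cvtColor(a,cv2.COLOR_BGR2HSV)); m=((S>75)&(S<134)&(V>150)).astype(np.uint8); m[:150]=0;m[215:]=0;m[:,:222]=0;m[:,335:]=0
for c in blobs(cv2.morphologyEx(m,cv2.MORPH_OPEN,np.ones((3,3))),300): print(rect('top',c,.078))
"
```

```text
clock 31.98 grasp pt [381.6 364.  132.5] yaw 9.3 turn [ 0.02  0.03 -0.09] shift/30 [ 0.04 -0.03  2.62] F [-0.6 -0.   0.4] gap 61.3 q7 -0.47
c=(634.6,-38.5) long 232 short 62 long-axis -80.9deg
```

View pics/h.png

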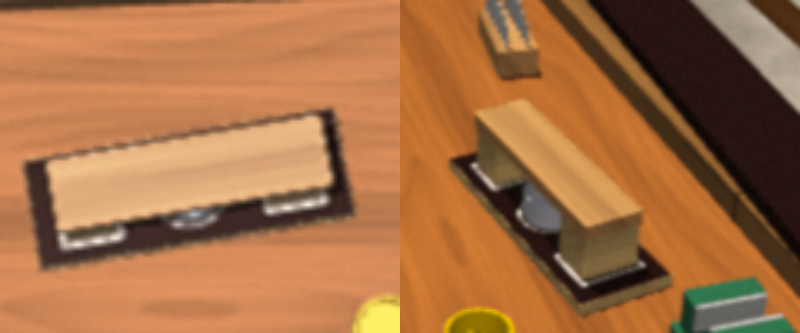

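Plank lies centred at (634.6,−38.5) mm, −80.9°, matching the board. Now the weight, by its knob.

Emit:
{"fn": "play_rows", "kwargs": {
  "steps": [
    {"delta_pos": [0.04,-0.03,0.4],"angular": [0,0,0],"jaw": 70},
    {"delta_pos": [0,0,0.6],"angular": [0,0,0],"jaw": 70},
    {"delta_pos": [0,0,0.6],"angular": [0,0,0],"jaw": 70},
    {"delta_pos": [0,0,0.6],"angular": [0,0,0],"jaw": 70},
    {"delta_pos": [0,0,0.4],"angular": [0,0,0],"jaw": 70},
    {"delta_pos": [0,0,0],"angular": [0,0,0],"jaw": 70},
    {"delta_pos": [0,0,0],"angular": [0,0,0],"jaw": 10},
    {"delta_pos": [0,0,0],"angular": [0,0,0],"jaw": 10}
  ],
  "force": 45
}}

```text
clock: 32.75
tool_pos: [0.3803, 0.3661, 0.2181]
tcp_rot: [0.647, 0.762, 0.0, 0.0]
wrist_force: [0.6, 0.5, 0.6]
finger_gap: 0.586
```

Emit:
{"fn": "play_rows", "kwargs": {
  "steps": [
    {"delta_pos": [0,0,0],"angular": [0,0,0],"jaw": 10},
    {"delta_pos": [0,0,0],"angular": [0,0,0],"jaw": 10},
    {"delta_pos": [0,0,0],"angular": [0,0,0],"jaw": 10},
    {"delta_pos": [0,0,0],"angular": [0,0,0],"jaw": 10},
    {"delta_pos": [0,0,0],"angular": [0,0,0],"jaw": 10},
    {"delta_pos": [0,0,0],"angular": [0,0,0],"jaw": 10},
    {"delta_pos": [0,0,0],"angular": [0,0,0],"jaw": 10},
    {"delta_pos": [0,0,0],"angular": [0,0,0],"jaw": 10}
  ]
}}

```text
clock: 33.42
tool_pos: [0.3804, 0.3662, 0.2179]
tcp_rot: [0.647, 0.762, 0.001, 0.0]
wrist_force: [2.4, 0.6, 4.8]
finger_gap: 0.238
```

```bash
python3 -c "
from h import *
go(649.3,-128.5,190,9.35)"
```

```text
clock 33.42 grasp pt [380.7 366.3  54.9] yaw 9.3 turn [ 0.1  -0.03 -0.01] shift/30 [-17.73   6.16  -4.5 ] F [2.4 0.6 4.8] gap 20.9 q7 -0.41
```

Emit:
{"fn": "play_rows", "kwargs": {
  "steps": [
    {"delta_pos": [0,0,-0.3],"angular": [0,0,0],"jaw": 10},
    {"delta_pos": [0,0,-0.6],"angular": [0,0,0],"jaw": 10},
    {"delta_pos": [0,0,-0.6],"angular": [0,0,0],"jaw": 10},
    {"delta_pos": [0,0,-0.7],"angular": [0,0,0],"jaw": 10},
    {"delta_pos": [0,0,-0.7],"angular": [0,0,0],"jaw": 10},
    {"delta_pos": [0,0,-0.7],"angular": [0,0,0],"jaw": 10},
    {"delta_pos": [0,0,-0.6],"angular": [0,0,0],"jaw": 10},
    {"delta_pos": [0,0,-0.3],"angular": [0,0,0],"jaw": 10}
  ]
}}

```text
clock: 34.08
tool_pos: [0.3794, 0.3658, 0.3542]
tcp_rot: [0.647, 0.762, -0.0, -0.0]
wrist_force: [-0.4, -0.0, -2.9]
finger_gap: 0.241
```

Emit:
{"fn": "play_rows", "kwargs": {
  "steps": [
    {"delta_pos": [-0.4,0.14,0],"angular": [0,0,0],"jaw": 10},
    {"delta_pos": [-0.6,0.21,0],"angular": [0,0,0],"jaw": 10},
    {"delta_pos": [-0.7,0.24,0],"angular": [0,0,0],"jaw": 10},
    {"delta_pos": [-0.7,0.24,0],"angular": [0,0,0],"jaw": 10},
    {"delta_pos": [-0.7,0.24,0],"angular": [0,0,0],"jaw": 10},
    {"delta_pos": [-0.7,0.24,0],"angular": [0,0,0],"jaw": 10},
    {"delta_pos": [-0.7,0.24,0],"angular": [0,0,0],"jaw": 10},
    {"delta_pos": [-0.7,0.24,0],"angular": [0,0,0],"jaw": 10}
  ]
}}

```text
clock: 34.75
tool_pos: [0.4579, 0.2187, 0.3511]
tcp_rot: [0.647, 0.762, -0.002, -0.0]
wrist_force: [0.6, -0.6, -3.9]
finger_gap: 0.239
```

Emit:
{"fn": "play_rows", "kwargs": {
  "steps": [
    {"delta_pos": [-0.7,0.24,0],"angular": [0,0,0],"jaw": 10},
    {"delta_pos": [-0.7,0.24,0],"angular": [0,0,0],"jaw": 10},
    {"delta_pos": [-0.7,0.24,0],"angular": [0,0,0],"jaw": 10},
    {"delta_pos": [-0.7,0.24,0],"angular": [0,0,0],"jaw": 10},
    {"delta_pos": [-0.7,0.24,0],"angular": [0,0,0],"jaw": 10},
    {"delta_pos": [-0.7,0.24,0],"angular": [0,0,0],"jaw": 10},
    {"delta_pos": [-0.7,0.24,0],"angular": [0,0,0],"jaw": 10},
    {"delta_pos": [-0.7,0.24,0],"angular": [0,0,0],"jaw": 10}
  ]
}}

```text
clock: 35.42
tool_pos: [0.5418, 0.0625, 0.351]
tcp_rot: [0.647, 0.762, -0.002, -0.001]
wrist_force: [0.7, -0.3, -3.1]
finger_gap: 0.241
```

Emit:
{"fn": "play_rows", "kwargs": {
  "steps": [
    {"delta_pos": [-0.7,0.24,0],"angular": [0,0,0],"jaw": 10},
    {"delta_pos": [-0.7,0.24,0],"angular": [0,0,0],"jaw": 10},
    {"delta_pos": [-0.7,0.24,0],"angular": [0,0,0],"jaw": 10},
    {"delta_pos": [-0.7,0.24,0],"angular": [0,0,0],"jaw": 10},
    {"delta_pos": [-0.7,0.24,0],"angular": [0,0,0],"jaw": 10},
    {"delta_pos": [-0.7,0.24,0],"angular": [0,0,0],"jaw": 10},
    {"delta_pos": [-0.7,0.24,0],"angular": [0,0,0],"jaw": 10},
    {"delta_pos": [0,0,0],"angular": [0,0,0],"jaw": 10}
  ]
}}

```text
clock: 36.08
tool_pos: [0.6158, -0.0779, 0.3512]
tcp_rot: [0.649, 0.761, -0.002, 0.001]
wrist_force: [0.0, -1.1, -3.1]
finger_gap: 0.239
```

```bash
python3 -c "
from h import *
go(649.3,-128.5,135,9.35)
p=(env.observe()['tool_pos']+[0,0,-.163-.055]); print('expected disc bottom/top px side',p,proj('side',[p,p+[0,0,.03]]).round(1))
b=env.read_camera('side'); cv2.imwrite('pics/i.png',cv2.resize(b[90:250,260:420],(600,600)))
"
```

```text
clock 36.08 grasp pt [615.6 -78.6 188.2] yaw 9.0 turn [-0.12  0.21 -0.3 ] shift/30 [-1.84  0.83  1.77] F [ 0.  -1.1 -3.1] gap 21.0 q7 0.49
expected disc bottom/top px side [ 0.61580579 -0.07792545  0.13321934] [[312.9 174.2]
 [313.2 162.3]]
```

View pics/i.png

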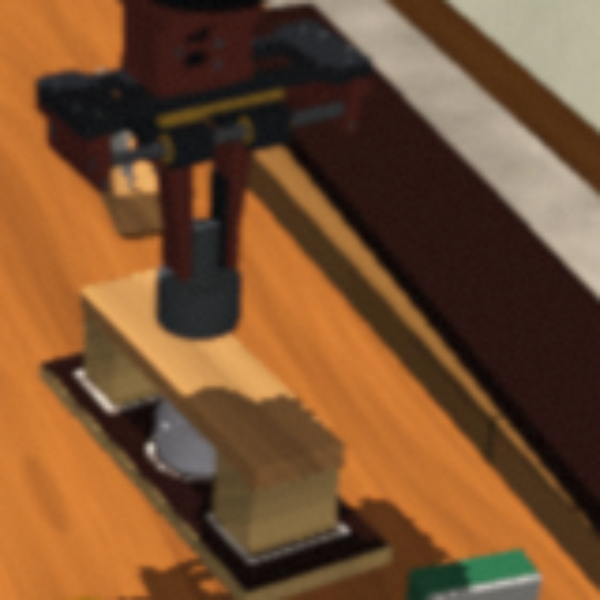

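The weight hangs upright; its disc (centre column 313, front bottom edge row 180) is where the centred grip predicts.

Emit:
{"fn": "play_rows", "kwargs": {
  "steps": [
    {"delta_pos": [-0.6,0.27,0],"angular": [0,0.2,-0.3],"jaw": 10},
    {"delta_pos": [-0.6,0.27,0],"angular": [0,0,0],"jaw": 10},
    {"delta_pos": [-0.4,0.2,0],"angular": [0,0,0],"jaw": 10},
    {"delta_pos": [-0.24,0.09,0],"angular": [0,0,0],"jaw": 10},
    {"delta_pos": [0,0,0],"angular": [0,0,0],"jaw": 10},
    {"delta_pos": [0,0,0],"angular": [0,0,0],"jaw": 10},
    {"delta_pos": [0,0,0],"angular": [0,0,0],"jaw": 10},
    {"delta_pos": [0,0,0],"angular": [0,0,0],"jaw": 10}
  ]
}}

```text
clock: 36.8
tool_pos: [0.6493, -0.1215, 0.3523]
tcp_rot: [0.645, 0.765, 0.001, -0.002]
wrist_force: [-0.5, 0.4, -2.5]
finger_gap: 0.242
```

```bash
python3 -c "
from h import *
go(649.3,-128.5,133,9.35)"
```

```text
clock 36.80 grasp pt [ 649.1 -120.8  189.3] yaw 9.7 turn [-0.02 -0.23  0.38] shift/30 [-0.23 -0.04  1.88] F [-0.5  0.4 -2.5] gap 21.3 q7 0.57
```

Emit:
{"fn": "play_rows", "kwargs": {
  "steps": [
    {"delta_pos": [-0.23,-0.04,0.3],"angular": [0,-0.2,0.3],"jaw": 10},
    {"delta_pos": [0,0,0.4],"angular": [0,0,0],"jaw": 10},
    {"delta_pos": [0,0,0.4],"angular": [0,0,0],"jaw": 10},
    {"delta_pos": [0,0,0.3],"angular": [0,0,0],"jaw": 10},
    {"delta_pos": [0,0,0.2],"angular": [0,0,0],"jaw": 10},
    {"delta_pos": [0,0,0.1],"angular": [0,0,0],"jaw": 10},
    {"delta_pos": [0,0,0],"angular": [0,0,0],"jaw": 10},
    {"delta_pos": [0,0,0],"angular": [0,0,0],"jaw": 10}
  ]
}}

```text
clock: 37.47
tool_pos: [0.6497, -0.1297, 0.3015]
tcp_rot: [0.647, 0.762, -0.0, 0.0]
wrist_force: [0.4, -0.5, -2.7]
finger_gap: 0.241
```

```bash
python3 -c "
from h import *
go(649.3,-128.5,133,9.35)"
```

```text
clock 37.47 grasp pt [ 649.8 -129.8  138.5] yaw 9.4 turn [0.   0.03 0.01] shift/30 [ 0.04 -0.01  0.18] F [ 0.4 -0.5 -2.7] gap 21.2 q7 0.60
```

Emit:
{"fn": "play_rows", "kwargs": {
  "steps": [
    {"delta_pos": [0.04,0,0.06],"angular": [0,0,0],"jaw": 10},
    {"delta_pos": [0,0,0.05],"angular": [0,0,0],"jaw": 10},
    {"delta_pos": [0,0,0.05],"angular": [0,0,0],"jaw": 10},
    {"delta_pos": [0,0,0.04],"angular": [0,0,0],"jaw": 10},
    {"delta_pos": [0,0,0],"angular": [0,0,0],"jaw": 10},
    {"delta_pos": [0,0,0],"angular": [0,0,0],"jaw": 10},
    {"delta_pos": [0,0,0],"angular": [0,0,0],"jaw": 10},
    {"delta_pos": [0,0,0],"angular": [0,0,0],"jaw": 10}
  ]
}}

```text
clock: 38.13
tool_pos: [0.6495, -0.1285, 0.2959]
tcp_rot: [0.647, 0.762, 0.0, 0.0]
wrist_force: [-0.1, 1.4, 1.0]
finger_gap: 0.241
```

```bash
python3 -c "
from h import *
go(649.3,-128.5,133,9.35)"
```

```text
clock 38.13 grasp pt [ 649.7 -128.6  132.9] yaw 9.4 turn [0.05 0.02 0.01] shift/30 [ 0.   -0.01 -0.  ] F [-0.1  1.4  1. ] gap 21.3 q7 0.60
```

Contact (the force changed from −2.7 to +1.0 N). Release, rise and back off.

Emit:
{"fn": "play_rows", "kwargs": {
  "steps": [
    {"delta_pos": [0,0,0],"angular": [0,0,0],"jaw": 60},
    {"delta_pos": [0,0,0],"angular": [0,0,0],"jaw": 60},
    {"delta_pos": [0,0,0],"angular": [0,0,0],"jaw": 60},
    {"delta_pos": [0,0,0],"angular": [0,0,0],"jaw": 60},
    {"delta_pos": [0,0,0],"angular": [0,0,0],"jaw": 60},
    {"delta_pos": [0,0,0],"angular": [0,0,0],"jaw": 60},
    {"delta_pos": [0,0,-0.3],"angular": [0,0,0],"jaw": 60},
    {"delta_pos": [0,0,-0.5],"angular": [0,0,0],"jaw": 60}
  ]
}}

```text
clock: 38.8
tool_pos: [0.6489, -0.1283, 0.3186]
tcp_rot: [0.647, 0.762, -0.001, -0.001]
wrist_force: [-0.2, -0.1, -0.1]
finger_gap: 0.599
```

Emit:
{"fn": "play_rows", "kwargs": {
  "steps": [
    {"delta_pos": [0,0,-0.7],"angular": [0,0,0],"jaw": 60},
    {"delta_pos": [0,0,-0.7],"angular": [0,0,0],"jaw": 60},
    {"delta_pos": [0,0,-0.7],"angular": [0,0,0],"jaw": 60},
    {"delta_pos": [0,-0.7,0],"angular": [0,0,0],"jaw": 60},
    {"delta_pos": [0,-0.8,0],"angular": [0,0,0],"jaw": 60},
    {"delta_pos": [0,-0.8,0],"angular": [0,0,0],"jaw": 60},
    {"delta_pos": [0,-0.8,0],"angular": [0,0,0],"jaw": 60},
    {"delta_pos": [0,-0.8,0],"angular": [0,0,0],"jaw": 60}
  ]
}}

```text
clock: 39.47
tool_pos: [0.5328, -0.1478, 0.3831]
tcp_rot: [0.647, 0.762, 0.0, 0.0]
wrist_force: [-0.5, 0.7, 1.0]
finger_gap: 0.595
```

Emit:
{"fn": "play_rows", "kwargs": {
  "steps": [
    {"delta_pos": [0,-0.8,0],"angular": [0,0,0],"jaw": 60},
    {"delta_pos": [0,-0.8,0],"angular": [0,0,0],"jaw": 60},
    {"delta_pos": [0,-0.5,0],"angular": [0,0,0],"jaw": 60},
    {"delta_pos": [0,0,0],"angular": [0,0,0],"jaw": 60},
    {"delta_pos": [0,0,0],"angular": [0,0,0],"jaw": 60},
    {"delta_pos": [0,0,0],"angular": [0,0,0],"jaw": 60},
    {"delta_pos": [0,0,0],"angular": [0,0,0],"jaw": 60},
    {"delta_pos": [0,0,0],"angular": [0,0,0],"jaw": 60}
  ]
}}

```text
clock: 40.13
tool_pos: [0.4726, -0.1575, 0.3824]
tcp_rot: [0.647, 0.763, -0.0, 0.0]
wrist_force: [-0.2, 0.1, -0.2]
finger_gap: 0.599
```

```bash
python3 -c "
from h import *
go(450,-150,150)
print('expected weight disc top px',proj('top',[[.6493,-.1285,.108]]),proj('side',[[.6493,-.1285,.108]]))
a=env.read_camera('top');b=env.read_camera('side')
cv2.imwrite('pics/j.png',np.hstack([cv2.resize(a[130:230,220:340],(400,333)),cv2.resize(b[120:260,250:418],(400,333))]))
whites('top',.018,(165,250,195,292))
H,S,V=cv2.split(cv2.cvtColor(a,cv2.COLOR_BGR2HSV)); m=((S<60)&(V<140)).astype(np.uint8); m[:145]=0;m[190:]=0;m[:,:290]=0;m[:,325:]=0
for c in blobs(m,60): print('weight blob',cv2.boundingRect(c),rect('top',c,.108))
m=((S>75)&(S<134)&(V>150)).astype(np.uint8); m[:150]=0;m[215:]=0;m[:,:222]=0;m[:,335:]=0
for c in blobs(cv2.morphologyEx(m,cv2.MORPH_OPEN,np.ones((3,3))),300): print(rect('top',c,.078))
"
```

```text
clock 40.13 grasp pt [ 472.7 -157.6  219.4] yaw 9.4 turn [-0.    0.05  0.  ] shift/30 [ 0.37 -0.7   2.31] F [-0.2  0.1 -0.2] gap 52.7 q7 0.58
expected weight disc top px [[309.86150239 172.9547444 ]] [[335.07352014 193.28904428]]
top [177. 272.] c=(390.8,242.5) long 91 short 40 long-axis 6.4deg
weight blob (300, 165, 19, 18) c=(647.9,-126.2) long 49 short 47 long-axis 89.4deg
c=(634.5,-38.1) long 232 short 62 long-axis -80.9deg
```

View pics/j.png

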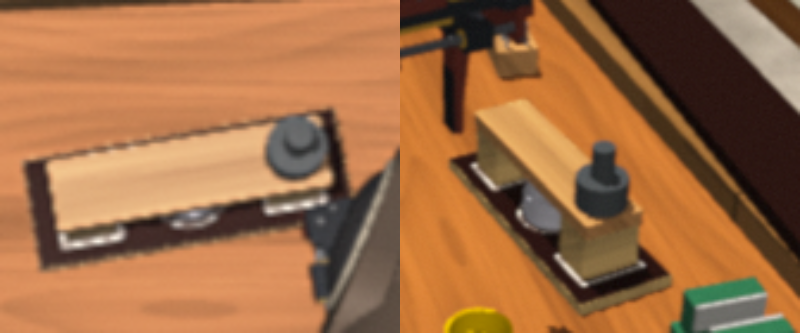

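All is in place and the offcut has not moved; handing in.

```bash
python3 -c "
from bench import env
print(env.finish_job())"
```

```text
the job is handed in; nothing more can be done
None
```

The set-up is finished and handed in at about 40 s of the 128 s allowed; `finish_job` reports no verdict, so what follows rests on my own camera checks.

Both tall blocks stand on their rectangles. The large silver tin is on the ring, mouth up. The plank lies across both blocks, and the weight stands on it above the block at the vise end (−y).

| Item | Last check | Target |
|---|---|---|
| Blocks (side view, before the plank went on) | (619.3, 45.2) and (647.8, −128.3) mm | outlines at (618.7, 46.1) and (648.2, −130.5) mm |
| Tin | inside the ring by eye; not measured after release | ring at about (634.6, −40) mm |
| Plank (top view) | (634.5, −38.1) mm, −80.9° | about (634.6, −40) mm, −80.7° |
| Weight (top view) | about (647.9, −126.2) mm, upright | about (649.3, −128.5) mm |
| Offcut (top view) | (390.8, 242.5) mm | started at (390.8, 242.7) mm |

- **Camera disagreement:** the two views differed by about 4 mm in y, so I averaged them for the board and block positions. That is well inside the tolerances.
- **Gripping the first block:** the grip was about 6 mm off its centre. I allowed for that when placing it.
- **Clearance:** the arm had backed clear of the set-up before I handed in.

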